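Clear the jammed infeed ramp of the jar labeller and reload it

ROBOT

A 7-joint arm with a two-finger parallel gripper is mounted at the origin on the work surface. World frame = base frame: x ahead of the robot, y to its left, z up, the work surface at z = 0. Lengths are in m, angles in degrees, forces in N, time in s.
With the tool pointing down it reaches from about 0.4 to 0.925 m from the base axis. Payload 4.1 kg.
Tool frame: the origin (TCP) lies at the very end of the fingers, on their centre line; the grasp point (between the pads) lies 19 mm behind it; z points along the fingers, y is the line along which they close (so a half turn about z gives the same grasp; the last joint's range is limited). The gripper opens to 85 mm and grips with 20 to 120 N. Pads are 22 mm wide; open, the fingers measure 114 mm over their backs; the gripper's body (76 mm by 85 mm) begins 54 mm behind the grasp point. The pads swing forward as they close: fully open they stand 13 mm farther back than shut.
Start: joints at [-71.333, 22.827, 2.584, 88.041, -1.071, 69.15, -2.905], TCP at [0.268, 0.592, 0.196] pointing down, gripper open.
Joint ranges: [-161.44, 161.44], [-28.35, 127.94], [-78.24, 83.42], [0, 140.83], [-78.03, 258.03], [13.02, 114.36], [-168.23, 168.23]. Speed limits (degrees/s): [147.25, 147.25, 180, 180, 180, 180, 180].

INTERFACE

Orientations are given as a 3x3 rotation matrix whose columns are the frame's x, y, z axes.
In Python, from cell import arm, imaging, hand_in gives the robot as it stands.
- The arm moves only by the shell command python3 -m crank 'ROWS' [OPENING] [FORCE]. ROWS is a JSON list of rows, 1 to 20 of them, each of 6 numbers: dx, dy, dz in m, then a rotation vector rx, ry, rz in degrees; each row is the pose to reach, as a shift and turn from the pose commanded when the command began, along the tool's axes at that moment; what a row does not reach only later rows make up. A row lasts 1/10 s, in which the tool goes at most 0.05 m and 8.59 degrees, less where a joint would pass 70% of its speed; a pose out of reach is approached as far as the arm can. OPENING is the finger opening in m, set as the command begins (- or left out keeps the last). The fingers move at their own pace and stop on an object; FORCE is the grip in N (left out, the last holds). Time passes only in rows, so rows that do not move let the fingers close. It prints the time, the measured TCP pose, the force, the opening and the grip force at its end.
- arm.read_state(): the state, without advancing time (a new reading comes with each control period).
- imaging.camera(name): name is "scene" or "top" or "wrist"; returns (picture, depth): 384x512x3 uint8, red, green, blue; 384x512 float32, m along the optical axis (not along the pixel's ray), 0 where there is no reading.
- imaging.get_calibration(name): a dict with "fovy" (degrees; the focal length in pixels is half the picture's height over the tangent of half this angle, whatever the lens; pixels are square), "cx", "cy" (the principal point, pixels), "R" (3x3) and "t" (3): a world point X has camera coordinates R X + t; the wrist camera has in their place "mount" (4x4, takes a point from camera to tool coordinates, whose origin is the TCP and whose axes are the flange's). Camera axes: x right, y down, z forward; pixel columns grow to the right and rows downward; lengths in m; the calibration is good to about 2 mm. The wrist camera is an equidistant fisheye: a pixel r from the principal point sees the ray r / f radians off the axis. A picture is of the moment at which its call begins: read the wrist's pose just before it. get_calibration takes no time and is no camera call.
- hand_in(): hands the job in; it is judged then, once.
The state is a dict: "time": time; "joint_pos": joint angles; "dq": joint speeds; "joint_efforts": joint torques, N m; "tool_pos": TCP position; "orientation": TCP orientation; "ft_force": force on the tool from outside, world axes, zero at the start; "ft_torque": the same for the moment, N m; "grip_width": finger opening in m; "gripper_force": force on a finger pad.
Only numpy, scipy, OpenCV 4.12 (cv2) and the standard library are available. Lean on these libraries where they do the work, as an engineer would, in place of code of your own. Each camera call takes 0.05 s, during which the arm holds its last target. There are 200 camera calls.

TASK

The red-lidded jar has jammed askew in the labeller's infeed ramp: lift the ramp by its handle past its top notch so that the pawl lets go, let it down gently until it lies flat, push the jammed jar back up the lane until it is clear of the keeper rails, lift it out and lay it in the blue check tray. Then, with the ramp still flat, lay every waiting yellow-lidded jar on its side across the lane, and raise the ramp until it stands on its third notch, so that the jars roll down to the stops; help down any jar that hangs on the way. Leave the other things on the counter as they are.

Things in the scene. Friction and masses are not known exactly. Their poses are not given: they have to be found in the camera images.
- labeller: Fixed white jar labeller with a blue stand carrying the tilting infeed ramp. Origin on the counter under the middle of the ramp's hinge; hinge axis 64 mm above the counter. y axis level along the ramp, from the hinged low end at the machine (y = 0) to the handle end; x axis level along the hinge. Between ramp and cabinet (y -15 to -170 mm) lies a roller bed, top 50 mm above the counter.
- cabinet_front (a point): Top front edge of the labeller's white cabinet (250 x 250 x 200 mm high), facing the ramp's low end, at y = -170 mm in the labeller's frame; a paper label reel stands on the cabinet, up to 325 mm above the counter.
- lane (a point): Ramp's lane floor, mid-width, at the low end (4 mm above the hinge axis); turns with the ramp: y up the lane, x across, z square to the floor. Aluminium trough, flat floor from y = 0 to 345 mm, 102 mm wide inside, sides 35 mm above the floor; in the first 50 mm it narrows to a 95 mm throat. At y = 0 two stop tabs, 40 mm high, hold the jars; a finger can enter between them (64 mm).
- rails_end (a point): Upper end of the two steel keeper rails, mid-width, at their top. They run over the first 92 mm of the lane, underside 66 and top 70 mm above its floor, overhang both sides and leave a slot 58 mm wide open along the middle: a jar below cannot be lifted out, but a fingertip can reach in and move along the slot.
- lane_end (a point): Foot of the lane's low end wall (26 mm high), mid-width on the lane floor, 345 mm up the lane. Between the rails and this wall three jars fit side by side with room for the fingers.
- ramp_handle (a point): Middle of the ramp's handle: black round bar 12 mm thick, 100 mm long, parallel to the hinge, 395 mm from the hinge axis and level with it when the ramp lies flat; 38 mm clear between bar and end wall. It can be pinched from above and turns between the fingers as the ramp swings.
- ramp (a joint): Ramp angle, rad: 0 flat, up to 0.66 with the handle end raised. Rises freely; a ratchet holds it from falling at four notches, about 0.09, 0.18, 0.27 and 0.36. A notch catches only once the ramp has been about 0.01 beyond it. Between 0.54 and 0.60 a lobe tips the pawl back and the ramp can go down; the pawl tips in again only in the last 0.03 before flat. 0.8 kg; falls if let go between notches.
- pawl (a joint): Angle of the red pawl with steel counterweight, rad: -0.01 to 0.06 while it rides in the teeth (engaged), 0.40 tipped back clear of them; it falls either way from about 0.16. Pawl and toothed quadrant stand beside the ramp's low end on the +x side (labeller frame x 85 to 118 mm, y -15 to 75 mm, up to 225 mm above the counter).
- stuck_jar: Red-lidded glass jar of pickles, a cylinder 54 mm in diameter and 90 mm long, 0.3 kg, lying in the ramp's throat under the keeper rails, skewed about 0.3 rad and wedged between the sides. Origin at its centre, x axis along the jar towards its lid.
- jar1: Yellow-lidded glass jar waiting to be labelled (it may be absent), a cylinder 54 mm in diameter and 90 mm long, about 0.3 kg, lying on its side across a groove of the wooden tray at the start. Origin at its centre, x axis along the jar towards its lid. It rolls on slopes over about 0.08 rad and stays where it is laid on the flat.
- jar2: Yellow-lidded glass jar waiting to be labelled (it may be absent), a cylinder 54 mm in diameter and 90 mm long, about 0.3 kg, lying on its side across a groove of the wooden tray at the start. Origin at its centre, x axis along the jar towards its lid. It rolls on slopes over about 0.08 rad and stays where it is laid on the flat.
- jar3: Yellow-lidded glass jar waiting to be labelled (it may be absent), a cylinder 54 mm in diameter and 90 mm long, about 0.3 kg, lying on its side across a groove of the wooden tray at the start. Origin at its centre, x axis along the jar towards its lid. It rolls on slopes over about 0.08 rad and stays where it is laid on the flat.
- jar4: Yellow-lidded glass jar waiting to be labelled (it may be absent), a cylinder 54 mm in diameter and 90 mm long, about 0.3 kg, lying on its side across a groove of the wooden tray at the start. Origin at its centre, x axis along the jar towards its lid. It rolls on slopes over about 0.08 rad and stays where it is laid on the flat.
- jar_tray: Fixed wooden tray, 345 x 125 mm (y by x), with four grooves 84 mm apart along its y axis in which the waiting jars lie along its x axis. Origin on the counter under its middle; groove floors 8 mm and the ridges between them 20 mm above the counter, 26 mm high edges along its two long sides.
- check_tray: Loose blue plastic tray, outside 135 mm (its x) by 150 mm (its y) by 35 mm high, walls and floor 5 mm, 0.6 kg, standing on the counter. Origin under its middle at counter level.
- sample_a: Bystander: standing glass jar with a black lid, 68 mm in diameter, 108 mm high. Origin at its foot.
- sample_b: Bystander: standing glass jar with a red lid, 68 mm in diameter, 108 mm high. Origin at its foot.
- sample_c: Bystander: standing glass jar with a yellow lid, 68 mm in diameter, 108 mm high, not for loading. Origin at its foot.
- label_roll: Bystander: roll of blank paper labels, 60 mm in diameter, 45 mm high, standing on the robot's side of the trays. Origin at its foot.
- lid_stack: Bystander: stack of three yellow lids, 66 mm in diameter, 50 mm high. Origin at its foot.
- wiping_brush: Bystander: hand brush lying on the counter. Origin under its middle.
Not all that is in view belongs to the job. What is shaped like the stuck_jar but pink is not meant. What is shaped like the jar4 but pink is not meant.

How it is judged (in metres and radians):
On the way, in this order (a step that is already met when the one before it is completed fails the run):
1. the ramp has been lifted past its top notch and the pawl has tipped back (value of joint ramp above 0.45 rad and value of joint pawl above 0.3 rad), for 0.05 s.
2. the ramp lies flat and the pawl has tipped in again (value of joint ramp below 0.03 rad and value of joint pawl below 0.12 rad), for 0.2 s.
3. the jammed jar has been moved up the flat lane, clear of the keeper rails (y of stuck_jar in the frame of lane above 0.12 m and z of stuck_jar in the frame of lane below 0.05 m and value of joint ramp below 0.05 rad), for 0.05 s.
4. the jammed jar has been lifted out of the lane (z of stuck_jar in the frame of lane above 0.07 m), for 0.05 s.
5. every waiting jar lies on its side across the lane of the flat ramp (x of jar1 in the frame of lane between -0.02 and 0.02 m and y of jar1 in the frame of lane between 0.01 and 0.33 m and z of jar1 in the frame of lane between 0.018 and 0.036 m and angle between the x axis of each of jar1, jar2, jar3, jar4 and the x axis of lane, either way round below 0.3 rad and linear speed of each of jar1, jar2, jar3, jar4 below 0.05 m/s and x of jar2 in the frame of lane between -0.02 and 0.02 m and y of jar2 in the frame of lane between 0.01 and 0.33 m and z of jar2 in the frame of lane between 0.018 and 0.036 m and x of jar3 in the frame of lane between -0.02 and 0.02 m and y of jar3 in the frame of lane between 0.01 and 0.33 m and z of jar3 in the frame of lane between 0.018 and 0.036 m and x of jar4 in the frame of lane between -0.02 and 0.02 m and y of jar4 in the frame of lane between 0.01 and 0.33 m and z of jar4 in the frame of lane between 0.018 and 0.036 m and value of joint ramp below 0.03 rad), for 0.2 s.
6. the ramp has been raised to its third notch (value of joint ramp between 0.25 and 0.3 rad), for 0.2 s.
At the end, for the whole second after the job is handed in: The ramp stands on its third notch (angle 0.25 to 0.30 rad) with the pawl engaged; every waiting jar lies on its side across the lane (within 0.3 rad), rolled down to the stops (centres within 180 mm of the low end) and at rest; the jar that was jammed lies at rest inside the upright check tray (all of step 6 and value of joint pawl below 0.12 rad and x of jar1 in the frame of lane between -0.02 and 0.02 m and y of jar1 in the frame of lane between 0.01 and 0.18 m and z of jar1 in the frame of lane between 0.018 and 0.036 m and angle between the x axis of each of jar1, jar2, jar3, jar4 and the x axis of lane, either way round below 0.3 rad and linear speed of each of jar1, jar2, jar3, jar4, stuck_jar below 0.05 m/s and x of jar2 in the frame of lane between -0.02 and 0.02 m and y of jar2 in the frame of lane between 0.01 and 0.18 m and z of jar2 in the frame of lane between 0.018 and 0.036 m and x of jar3 in the frame of lane between -0.02 and 0.02 m and y of jar3 in the frame of lane between 0.01 and 0.18 m and z of jar3 in the frame of lane between 0.018 and 0.036 m and x of jar4 in the frame of lane between -0.02 and 0.02 m and y of jar4 in the frame of lane between 0.01 and 0.18 m and z of jar4 in the frame of lane between 0.018 and 0.036 m and x of stuck_jar in the frame of check_tray between -0.05 and 0.05 m and y of stuck_jar in the frame of check_tray between -0.055 and 0.055 m and z of stuck_jar in the frame of check_tray below 0.05 m and angle between check_tray's own z axis and vertical below 0.15 rad); the robot touches nothing.
It fails at once if another thing on the counter is pushed more than 40 mm or tipped over (distance of any of sample_a, sample_b, sample_c, label_roll, lid_stack, wiping_brush from where it was at the start of the episode above 0.04 m or angle between any of sample_a, sample_b, sample_c, label_roll, lid_stack's own z axis and vertical above 0.5 rad).
It fails at once if the ramp is let crash down (faster than 3 rad/s) (velocity of joint ramp below -3 rad/s).
Of jar1, jar2, jar3, jar4 only 2 to 3 are there at a start; the rules pass over those that are not, and their reading is None.
At some moment in a run one of jar1, jar2, jar3, jar4, check_tray may be knocked a few centimetres aside while the robot is not near it.
It also fails if it takes over 200 s, if anything falls off the work surface, if the arm or the gripper's body presses on something with over 40 N, if the wrist force passes 120 N, or if a joint passes its speed limit or range.

## Working session

There is one attempt and no reset: what is moved stays moved. The work goes in short steps, Python scripts to look and compute and a shell command to move; the robot and the scene stay as the last step left them, time stands still between calls to the robot, and variables do not carry over. Pictures are saved under pics/ and viewed, at most 14 in all, crops included, and the job is handed in when it is done.

```bash
ls; mkdir -p pics
cat > h.py <<'E'
import numpy as np, cv2
from cell import arm, imaging
def snap(n,f):
    s=arm.read_state(); p,d=imaging.camera(n); cv2.imwrite(f'pics/{f}.png',cv2.cvtColor(p,cv2.COLOR_RGB2BGR)); np.savez(f'pics/{f}.npz',d=d,p=p,tp=s['tool_pos'],o=s['orientation']); return p,d
def world(n,f,px):
    z=np.load(f'pics/{f}.npz'); d=z['d']; c=imaging.get_calibration(n); F=d.shape[0]/2/np.tan(np.radians(c['fovy'])/2); out=[]
    for u,v in px:
        D=float(np.median(d[v-1:v+2,u-1:u+2])); a=np.array([(u-c['cx'])/F,(v-c['cy'])/F])
        if n=='wrist':
            r=np.linalg.norm(a); X=np.array([*(a/max(r,1e-9)*np.tan(r)),1])*D; X=(np.array(c['mount'])@np.r_[X,1])[:3]; out.append(np.array(z['o'])@X+z['tp'])
        else: out.append(np.array(c['R']).T@(np.array([*a,1])*D-np.array(c['t'])))
    return np.array(out)
E
python3 - <<'E'
from h import *
np.set_printoptions(precision=4,suppress=True)
a=snap('scene','s0')[0]; b=snap('top','t0')[0]
for n,f in(('scene','s0'),('top','t0')):
    i=cv2.imread(f'pics/{f}.png'); cv2.imwrite(f'pics/{f}b.png',cv2.resize(i,(800,600),interpolation=cv2.INTER_CUBIC)); print({k:v for k,v in imaging.get_calibration(n).items()})
print(imaging.get_calibration('wrist')); print(arm.read_state())
E
```

```text
pics
{'fovy': 52.74817836817263, 'cx': 247.5137251665254, 'cy': 189.75231999815364, 'R': array([[ 0.1891,  0.9819, -0.0109],
       [ 0.6296, -0.1298, -0.766 ],
       [-0.7535,  0.138 , -0.6428]]), 't': array([-0.0993, -0.2457,  1.8726])}
{'fovy': 56.759682569353146, 'cx': 259.14269460988623, 'cy': 192.9899429871985, 'R': array([[ 0.0038, -0.9997, -0.0258],
       [-0.9921, -0.0005, -0.1252],
       [ 0.1251,  0.0261, -0.9918]]), 't': array([0.0218, 0.5824, 1.1056])}
{'fovy': 65.70646984690485, 'cx': 265.26147714561625, 'cy': 184.00866638816248, 'mount': array([[-0.0011, -0.9665, -0.2567,  0.0644],
       [ 1.    , -0.0009, -0.001 , -0.0012],
       [ 0.0007, -0.2567,  0.9665, -0.1786],
       [ 0.    ,  0.    ,  0.    ,  1.    ]])}
{'time': 0.1, 'joint_pos': array([-71.333 ,  22.8662,   2.5802,  88.1081,  -1.0736,  69.1494,
        -2.9035]), 'dq': array([ 0.0684, -0.1019,  0.0384, -0.074 , -0.0403, -0.0193,  0.0566]), 'joint_efforts': array([  0.0037, -47.6258,   1.37  , -25.495 ,   0.012 ,   0.005 ,
         0.    ]), 'tool_pos': array([0.2676, 0.5917, 0.1948]), 'orientation': array([[-0.9112,  0.412 , -0.0006],
       [ 0.412 ,  0.9112, -0.0016],
       [-0.0001, -0.0017, -1.    ]]), 'ft_force': array([-0.164 ,  0.1494,  0.7534]), 'ft_torque': array([0.0394, 0.0021, 0.0369]), 'gripper_force': 0.0, 'grip_width': 0.08549874050131857}
```

View pics/s0b.png

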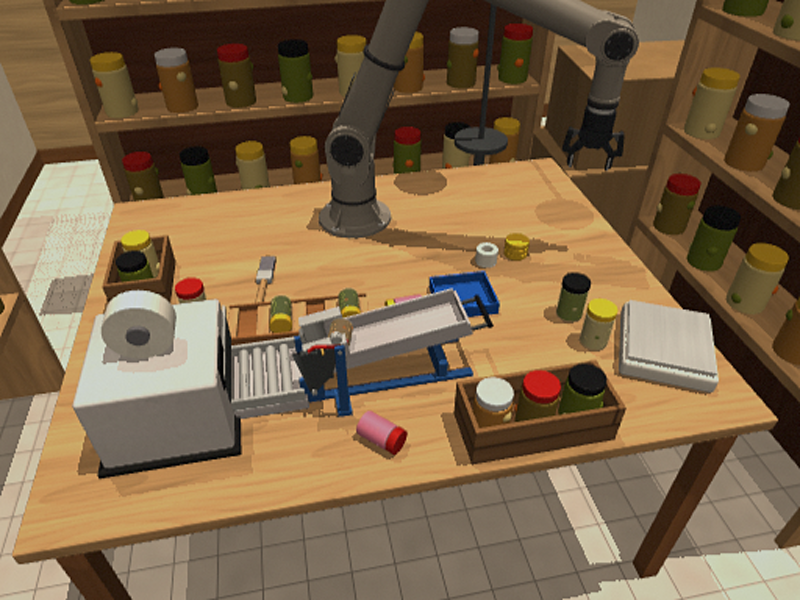

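View pics/t0b.png

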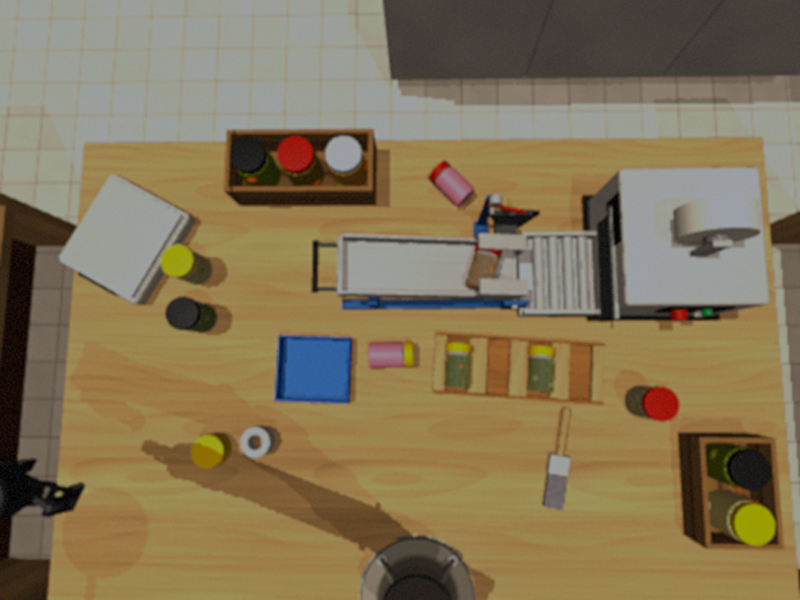

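The views show the arm at the start and the scene below; pixels are from the enlarged top view.

- **Stuck jar:** candidates are the brown jar with a red lid in the throat (485,266), the pink jar with a red lid (451,183), and the standing red-lidded jar (660,403). I take the one in the throat.
- **Waiting jars:** the green yellow-lidded jars in the grooves at (457,365) and (540,368). The pink yellow-lidded jar (390,354) and the standing yellow-lidded one (180,262) are not meant.
- **Handle and check tray:** the handle is at (316,266) and the check tray at (314,369).

Run:
```python
from h import *
np.set_printoptions(precision=3,suppress=True)
def w(n,P): 
    for k,v in zip(P,world(n,n[0]+'0',[(round(a/1.5625),round(b/1.5625)) for a,b in P.values()])): print(k,v)
w('top',dict(hand_l=(316,245),hand_m=(315,266),hand_r=(315,289),sideL_end=(341,238),sideR_end=(341,296),floor_hi=(360,266),floor_lo=(450,266),railL_end=(479,241),railR_end=(480,286),railL_lo=(520,241),railR_lo=(524,286),stuck=(485,266),roll=(565,272),cabfront1=(621,180),cabfront2=(621,295),j1=(457,367),j1lid=(458,348),j1end=(457,385),j2=(540,370),j2lid=(541,352),groove2=(500,366),groove4=(578,368),traytl=(277,337),traytr=(351,337),traybl=(277,401),traybr=(351,402),trayc=(314,369),pink=(390,354),pole=(490,205),table=(330,520)))
i=cv2.imread('pics/t0.png'); c=np.vstack([cv2.resize(i[140:205,190:350],None,fx=5,fy=5,interpolation=cv2.INTER_CUBIC),cv2.resize(i[205:260,270:390],(800,275))[:,:]]) if 0 else cv2.resize(i[140:262,190:350],None,fx=4.9,fy=4.9,interpolation=cv2.INTER_CUBIC)
cv2.imwrite('pics/c0.png',c)
```

```text
hand_l [0.678 0.191 0.136]
hand_m [0.639 0.191 0.135]
hand_r [0.593 0.189 0.136]
sideL_end [0.689 0.142 0.151]
sideR_end [0.6   0.161 0.   ]
floor_hi [0.642 0.109 0.12 ]
floor_lo [ 0.647 -0.067  0.092]
railL_end [ 0.683 -0.119  0.151]
railR_end [ 0.597 -0.118  0.15 ]
railL_lo [ 0.686 -0.197  0.138]
railR_lo [ 0.599 -0.201  0.138]
stuck [ 0.639 -0.13   0.133]
roll [ 0.643 -0.305  0.045]
cabfront1 [ 0.783 -0.368  0.197]
cabfront2 [ 0.577 -0.367  0.173]
j1 [ 0.448 -0.08   0.061]
j1lid [ 0.485 -0.083  0.061]
j1end [ 0.415 -0.079  0.061]
j2 [ 0.443 -0.245  0.061]
j2lid [ 0.48  -0.247  0.06 ]
groove2 [ 0.452 -0.174  0.008]
groove4 [ 0.447 -0.334  0.009]
traytl [ 0.51   0.296 -0.002]
traytr [0.51  0.136 0.006]
traybl [ 0.376  0.292 -0.001]
traybr [0.377 0.134 0.001]
trayc [0.445 0.213 0.005]
pink [0.473 0.051 0.053]
pole [ 0.74  -0.136  0.189]
table [ 0.139  0.175 -0.001]
```

View pics/c0.png

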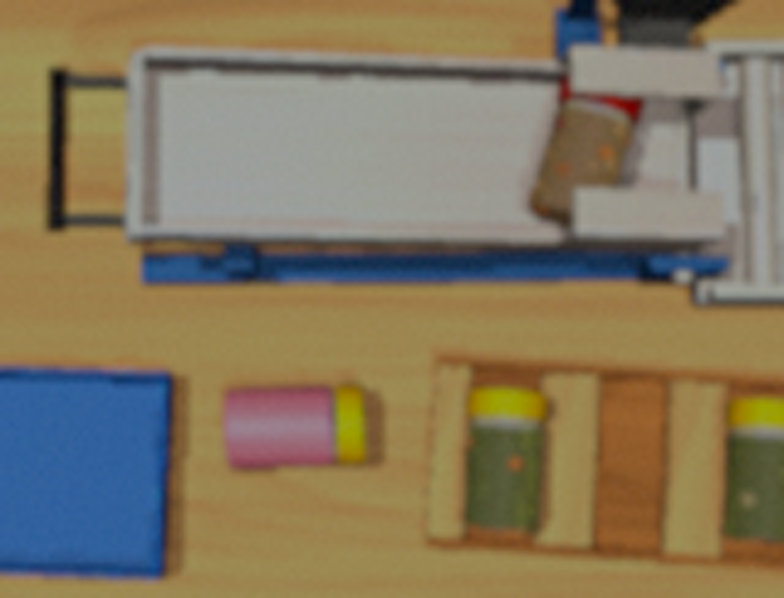

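The crop shows the brown red-lidded jar skewed under the rails (590,150), the handle bar at (58,150) and the pink distractor at (295,425), so the choice stands. The ramp is at about 0.17 rad, second notch.

```bash
cat >> h.py <<'E'
from scipy.spatial.transform import Rotation as Ro
YAW=np.array([-.018,1,0]); HINGE=np.array([.6425,-.199,.064])
def go(pos,yd=None,zd=(0,0,-1)):
    """shift and turn, in tool axes, to bring TCP to pos with tool y along yd"""
    s=arm.read_state(); R=np.array(s['orientation']); d=R.T@(np.array(pos)-s['tool_pos']); r=np.zeros(3)
    if yd is not None:
        z=np.array(zd,float); z/=np.linalg.norm(z); y=np.array(yd,float); y-=z*(y@z); y/=np.linalg.norm(y)
        T=np.c_[np.cross(y,z),y,z]; r=Ro.from_matrix(R.T@T).as_rotvec(degrees=True)
    print(np.round(d,4).tolist(),np.round(r,1).tolist(),'dist',round(float(np.linalg.norm(d)),3))
def lane(y,z=0,x=0,a=0.):
    """lane frame -> world"""
    ux=np.array([1,.018,0]); uy=np.array([-.018,1,0]); c,s=np.cos(a),np.sin(a)
    return HINGE+x*ux+(y*c-(z+.004)*s)*uy+(y*s+(z+.004)*c)*np.array([0,0,1])
E
python3 - <<'E'
from h import *
go((.636,.190,.26),YAW); go((.636,.190,.112),YAW)
E
```

```text
[-0.5012, -0.2143, -0.0648] [-0.1, -0.0, -25.4] dist 0.549
[-0.5012, -0.214, 0.0832] [-0.1, -0.0, -25.4] dist 0.551
```

```bash
R='[-0.501,-0.214,-0.065,-0.1,0,-25.4]'; python3 -m crank '[[-0.501,-0.214,-0.065,-0.1,0,-25.4],[-0.501,-0.214,-0.065,-0.1,0,-25.4],[-0.501,-0.214,-0.065,-0.1,0,-25.4],[-0.501,-0.214,-0.065,-0.1,0,-25.4],[-0.501,-0.214,-0.065,-0.1,0,-25.4],[-0.501,-0.214,-0.065,-0.1,0,-25.4],[-0.501,-0.214,-0.065,-0.1,0,-25.4],[-0.501,-0.214,-0.065,-0.1,0,-25.4],[-0.501,-0.214,-0.065,-0.1,0,-25.4],[-0.501,-0.214,-0.065,-0.1,0,-25.4],[-0.501,-0.214,-0.065,-0.1,0,-25.4],[-0.501,-0.214,-0.065,-0.1,0,-25.4],[-0.501,-0.214,-0.065,-0.1,0,-25.4],[-0.501,-0.214,-0.065,-0.1,0,-25.4],[-0.501,-0.214,-0.065,-0.1,0,-25.4],[-0.501,-0.214,-0.065,-0.1,0,-25.4]]' 0.04 40
python3 - <<'E'
from h import *
snap('wrist','w1'); i=cv2.imread('pics/w1.png'); cv2.imwrite('pics/w1b.png',cv2.resize(i,(800,600)))
go((.636,.190,.112),YAW)
E
```

```text
time: 1.7
tool_pos: [0.6353, 0.1925, 0.2606]
orientation: [[-1.0, -0.021, -0.0], [-0.021, 1.0, 0.002], [0.0, 0.002, -1.0]]
ft_force: [0.6, -0.2, -0.3]
grip_width: 0.0404
gripper_force: 0.0
[-0.0005, -0.0025, 0.1487] [0.1, 0.0, 0.2] dist 0.149
```

View pics/w1b.png

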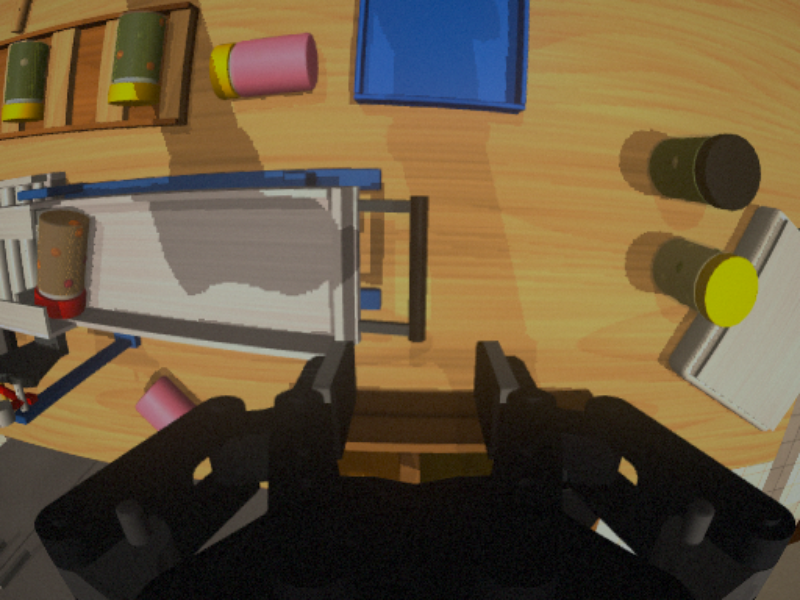

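The wrist view shows the handle bar at (418,200)–(418,340), centred between the fingers, with the end wall at (347,265).

Run:
```python
from h import *
np.set_printoptions(precision=4,suppress=True)
print(world('wrist','w1',[(268,132),(268,150),(268,170),(268,190),(267,212),(222,170),(222,130),(222,205),(150,165)]))
```

```text
[[0.5957 0.1933 0.1388]
 [0.6142 0.1937 0.1383]
 [0.6352 0.1941 0.1381]
 [0.6567 0.1946 0.1381]
 [0.6814 0.1941 0.1382]
 [0.6352 0.1467 0.1416]
 [0.5939 0.1472 0.1429]
 [0.6725 0.1463 0.1439]
 [0.6365 0.0558 0.1127]]
```

```bash
python3 -m crank '[[0,0,0.05,0,0,0],[0,0,0.1,0,0,0],[0,0,0.13,0,0,0],[0,0,0.147,0,0,0],[0,0,0.147,0,0,0],[0,0,0.147,0,0,0]]' 0.04 40; python3 -m crank '[[0,0,0,0,0,0],[0,0,0,0,0,0],[0,0,0,0,0,0],[0,0,0,0,0,0],[0,0,0,0,0,0],[0,0,0,0,0,0]]' 0 40
```

```text
time: 2.35
tool_pos: [0.6365, 0.1916, 0.1144]
orientation: [[-1.0, -0.019, 0.001], [-0.019, 1.0, 0.002], [-0.001, 0.002, -1.0]]
ft_force: [-0.1, -0.5, 0.8]
grip_width: 0.0402
gripper_force: 0.0
time: 2.95
tool_pos: [0.6362, 0.1911, 0.1138]
orientation: [[-1.0, -0.019, 0.0], [-0.019, 1.0, 0.002], [-0.001, 0.002, -1.0]]
ft_force: [0.1, -0.7, 0.1]
grip_width: 0.0002
gripper_force: 0.0
```

Run:
```python
from h import *
snap('wrist','w2'); i=cv2.imread('pics/w2.png'); a=cv2.resize(i,(800,600))[:600]; snap('scene','s2'); b=cv2.imread('pics/s2.png')[130:290,190:350]
cv2.imwrite('pics/w2b.png',np.hstack([cv2.resize(i,(512,384)),cv2.resize(b,(288,288))[:,:].copy() if 0 else cv2.copyMakeBorder(cv2.resize(b,(288,288)),0,96,0,0,0)]))
```

```text
(no output)
```

View pics/w2b.png

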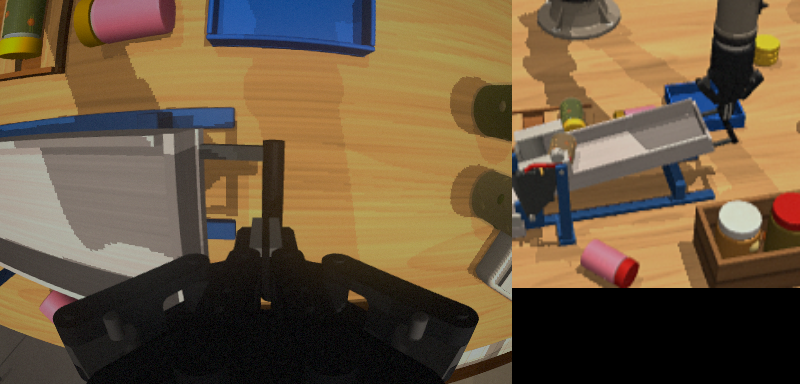

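The fingers shut at (268,235) just over the bar, which runs at (273,140)–(268,300); they missed it. I check the bar's height from here.

Run:
```python
from h import *
np.set_printoptions(precision=4,suppress=True)
print(world('wrist','w2',[(273,150),(273,170),(273,190),(272,205),(265,235),(190,160)]))
p=np.load('pics/s2.npz');print(world('scene','s2',[(190+int(730*0+ (725-512)/288*160),130+int(125/288*160)),(190+int((735-512)/288*160),130+int(140/288*160)) ]))
```

```text
[[0.5937 0.193  0.1386]
 [0.6044 0.1932 0.1385]
 [0.6154 0.1935 0.1386]
 [0.624  0.1931 0.1382]
 [0.625  0.1893 0.1756]
 [0.5999 0.148  0.136 ]]
[[0.6454 0.1891 0.1364]
 [0.6876 0.1929 0.1365]]
```

Run:
```python
from h import *
i=cv2.imread('pics/w2.png')[130:320,200:330]; snap('top','t2'); b=cv2.imread('pics/s2.png')[130:230,280:360]
i=np.clip(i.astype(float)*1.8,0,255).astype(np.uint8)
cv2.imwrite('pics/c2.png',np.hstack([cv2.resize(i,(400,585)),cv2.copyMakeBorder(cv2.resize(b,(400,500),interpolation=cv2.INTER_CUBIC),0,85,0,0,0)]))
d=np.load('pics/w2.npz')['d']; print(np.round(d[200:310:8,250:292:3],3))
```

```text
[[0.307 0.307 0.307 0.307 0.167 0.164 0.163 0.162 0.161 0.164 0.163 0.307
  0.309 0.307]
 [0.31  0.31  0.309 0.31  0.167 0.164 0.163 0.163 0.163 0.163 0.165 0.309
  0.31  0.308]
 [0.311 0.312 0.311 0.312 0.169 0.165 0.166 0.164 0.163 0.165 0.167 0.312
  0.311 0.311]
 [0.315 0.138 0.139 0.139 0.139 0.14  0.139 0.14  0.139 0.14  0.168 0.312
  0.313 0.314]
 [0.14  0.13  0.13  0.131 0.13  0.132 0.131 0.129 0.132 0.131 0.129 0.14
  0.14  0.14 ]
 [0.122 0.122 0.121 0.122 0.123 0.123 0.122 0.122 0.122 0.123 0.122 0.132
  0.132 0.131]
 [0.113 0.112 0.115 0.116 0.117 0.116 0.115 0.115 0.116 0.112 0.113 0.11
  0.109 0.109]
 [0.107 0.106 0.106 0.106 0.116 0.116 0.116 0.108 0.107 0.105 0.106 0.106
  0.106 0.106]
 [0.1   0.1   0.1   0.105 0.118 0.118 0.117 0.108 0.102 0.101 0.1   0.102
  0.101 0.101]
 [0.096 0.097 0.097 0.107 0.118 0.    0.119 0.109 0.097 0.095 0.096 0.096
  0.095 0.096]
 [0.082 0.09  0.097 0.108 0.119 0.12  0.12  0.109 0.098 0.089 0.082 0.083
  0.083 0.083]
 [0.084 0.09  0.107 0.11  0.12  0.121 0.12  0.111 0.107 0.089 0.083 0.078
  0.079 0.079]
 [0.081 0.089 0.108 0.11  0.183 0.179 0.178 0.11  0.108 0.09  0.083 0.077
  0.075 0.075]
 [0.083 0.091 0.108 0.109 0.341 0.341 0.342 0.109 0.109 0.091 0.083 0.077
  0.071 0.072]]
```

View pics/c2.png

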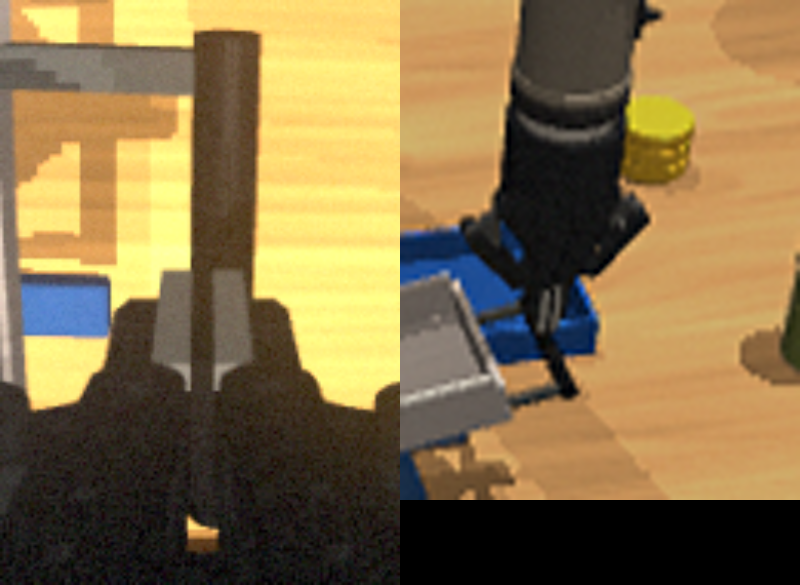

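Run:
```python
from h import *
np.set_printoptions(precision=4,suppress=True)
print(world('wrist','w2',[(258,225),(265,225),(272,225),(258,230),(258,240),(268,240)]))
s=arm.read_state(); print(s['tool_pos'],s['ft_force'],s['grip_width'],s['joint_pos'])
# top view: highest points around tool at t2; scene depth of finger
for u,v in [(328,170),(330,177),(332,184),(334,190),(336,196)]: print((u,v),world('scene','s2',[(u,v)]))
```

```text
[[0.6249 0.186  0.1647]
 [0.625  0.1893 0.1645]
 [0.6247 0.1925 0.1649]
 [0.6253 0.1862 0.1697]
 [0.625  0.1864 0.1806]
 [0.6253 0.1905 0.1799]]
[0.6362 0.1911 0.1137] [ 0.2138 -0.4733 -0.1213] 4.2204990325445704e-05 [-28.0073  28.4026  10.6778  91.2333  -5.8948  60.8616  75.3454]
(328, 170) [[0.3452 0.3862 0.0081]]
(330, 177) [[0.3837 0.3821 0.0002]]
(332, 184) [[0.431  0.3733 0.0012]]
(334, 190) [[0.4694 0.3675 0.0014]]
(336, 196) [[0.5053 0.3625 0.0007]]
```

```bash
python3 -m crank '[[0,0,0,0,0,0],[0,0,0,0,0,0],[0,0,0,0,0,0],[0,0,0,0,0,0]]' 0.04 40;  python3 -m crank '[[0,0,0.01,0,0,0],[0,0,0.02,0,0,0],[0,0,0.025,0,0,0],[0,0,0.025,0,0,0]]'
python3 - <<'E'
from h import *
np.set_printoptions(precision=4,suppress=True)
snap('wrist','w3')
i=cv2.imread('pics/w3.png')[120:320,180:350]
cv2.imwrite('pics/c3.png',cv2.resize(np.clip(i.astype(float)*1.8,0,255).astype(np.uint8),(510,600)))
E
```

```text
time: 3.5
tool_pos: [0.6363, 0.1911, 0.1137]
orientation: [[-1.0, -0.019, 0.0], [-0.019, 1.0, 0.002], [-0.0, 0.002, -1.0]]
ft_force: [-0.7, 0.1, -0.2]
grip_width: 0.0396
gripper_force: 0.0
time: 3.9
tool_pos: [0.635, 0.1908, 0.0869]
orientation: [[-1.0, -0.019, -0.003], [-0.019, 1.0, 0.001], [0.003, 0.001, -1.0]]
ft_force: [0.1, -1.0, -0.8]
grip_width: 0.0401
gripper_force: 0.0
```

View pics/c3.png

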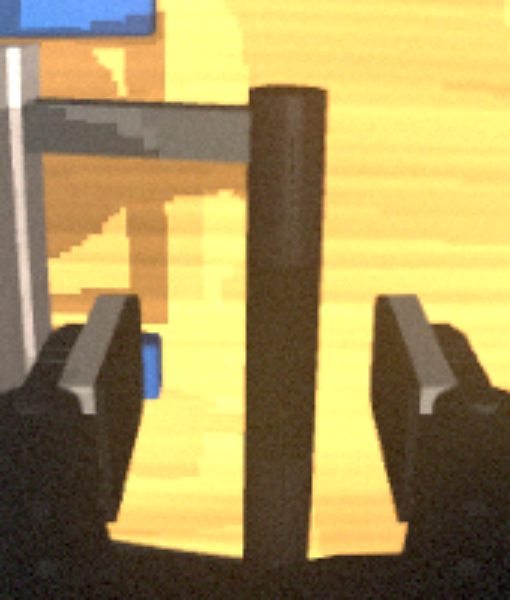

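The bar stands at (285,300) between the two open fingertips (120,297) and (395,297). The tips are only level with the bar, so the real fingertips lie well short of the reported TCP. I measure this offset.

Run:
```python
from h import *
np.set_printoptions(precision=4,suppress=True)
print(world('wrist','w3',[(220,221),(222,222),(311,221),(275,170),(275,200),(275,250)])); print(arm.read_state()['tool_pos'])
```

```text
[[0.6246 0.1672 0.1322]
 [0.6246 0.1683 0.1334]
 [0.6236 0.2113 0.1328]
 [0.5976 0.193  0.1385]
 [0.6114 0.1933 0.1383]
 [0.6365 0.194  0.1385]]
[0.6357 0.191  0.0878]
```

The fingertips sit about 46 mm behind the reported TCP, so I will work with grasp point = TCP + 65 mm.

```bash
python3 -m crank '[[0,0.002,0.01,0,0,0],[0,0.003,0.02,0,0,0],[0,0.003,0.02,0,0,0]]'; python3 -m crank '[[0,0,0,0,0,0],[0,0,0,0,0,0],[0,0,0,0,0,0],[0,0,0,0,0,0],[0,0,0,0,0,0],[0,0,0,0,0,0]]' 0 60
```

```text
time: 4.25
tool_pos: [0.637, 0.1952, 0.069]
orientation: [[-1.0, -0.02, 0.002], [-0.02, 1.0, 0.003], [-0.002, 0.002, -1.0]]
ft_force: [-0.6, 0.4, 5.5]
grip_width: 0.04
gripper_force: 1.7
time: 4.85
tool_pos: [0.6359, 0.1949, 0.0685]
orientation: [[-1.0, -0.019, -0.0], [-0.019, 1.0, 0.003], [-0.0, 0.003, -1.0]]
ft_force: [-0.5, 2.5, 0.2]
grip_width: 0.0106
gripper_force: 58.3
```

```bash
python3 -m crank '[[0,-0.003,-0.015,0,0,0],[0,-0.006,-0.029,0,0,0],[0,-0.010,-0.044,0,0,0],[0,-0.015,-0.059,0,0,0],[0,-0.021,-0.074,0,0,0],[0,-0.027,-0.089,0,0,0],[0,-0.034,-0.103,0,0,0],[0,-0.040,-0.117,0,0,0],[0,-0.046,-0.128,0,0,0],[0,-0.052,-0.138,0,0,0],[0,-0.058,-0.148,0,0,0],[0,-0.065,-0.157,0,0,0],[0,-0.065,-0.157,0,0,0],[0,-0.065,-0.157,0,0,0],[0,-0.065,-0.157,0,0,0]]'
python3 - <<'E'
from h import *
snap('scene','s4'); b=cv2.imread('pics/s4.png')[150:290,180:340]; cv2.imwrite('pics/c4.png',cv2.resize(b,(640,560),interpolation=cv2.INTER_CUBIC))
E
```

```text
time: 6.35
tool_pos: [0.6361, 0.1309, 0.2271]
orientation: [[-1.0, -0.02, -0.001], [-0.02, 1.0, 0.005], [0.001, 0.005, -1.0]]
ft_force: [-3.5, 6.3, 0.9]
grip_width: 0.0102
gripper_force: 58.5
```

View pics/c4.png

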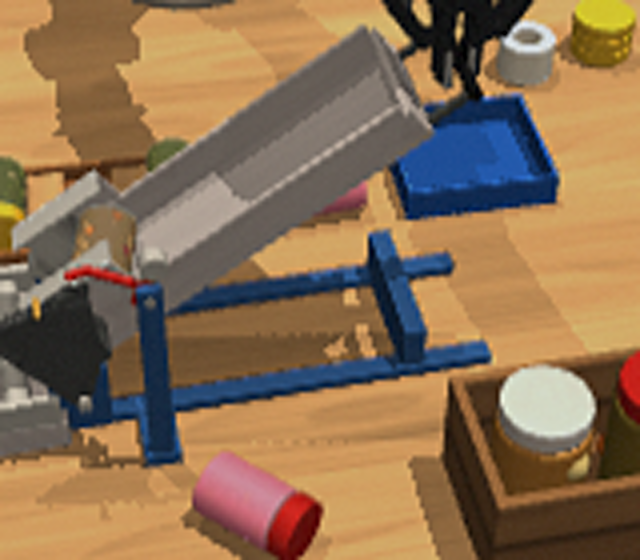

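The ramp stands at about 0.61 rad with the handle held (445,105); the red pawl arm lies at (110,280). I lower it to about 0.30 and check for resistance.

```bash
python3 -m crank '[[0,0.008,0.012,0,0,0],[0,0.0154,0.024,0,0,0],[0,0.022,0.036,0,0,0],[0,0.0288,0.048,0,0,0],[0,0.035,0.060,0,0,0],[0,0.0404,0.073,0,0,0],[0,0.0455,0.086,0,0,0],[0,0.0503,0.099,0,0,0],[0,0.0503,0.099,0,0,0],[0,0.0503,0.099,0,0,0]]'
```

```text
time: 7.4
tool_pos: [0.6359, 0.1802, 0.1273]
orientation: [[-1.0, -0.02, -0.001], [-0.02, 1.0, 0.002], [0.0, 0.002, -1.0]]
ft_force: [-0.9, 5.3, -0.6]
grip_width: 0.0106
gripper_force: 59.9
```

```bash
python3 -m crank '[[0,0.004,0.013,0,0,0],[0,0.008,0.026,0,0,0],[0,0.011,0.040,0,0,0],[0,0.0142,0.053,0,0,0],[0,0.0165,0.067,0,0,0],[0,0.0185,0.081,0,0,0],[0,0.0197,0.093,0,0,0],[0,0.0206,0.104,0,0,0],[0,0.021,0.116,0,0,0],[0,0.0213,0.125,0,0,0],[0,0.0213,0.129,0,0,0],[0,0.0213,0.129,0,0,0],[0,0.0213,0.129,0,0,0]]'
```

```text
time: 8.7
tool_pos: [0.6359, 0.2008, -0.0004]
orientation: [[-1.0, -0.018, -0.0], [-0.018, 1.0, 0.002], [0.0, 0.002, -1.0]]
ft_force: [-5.8, 4.2, 9.6]
grip_width: 0.0104
gripper_force: 63.0
```

```bash
python3 -m crank '[[0,0,-0.001,0,0,0],[0,0,-0.001,0,0,0],[0,0,-0.001,0,0,0],[0,0,-0.05,0,0,0],[0,0,-0.1,0,0,0],[0,-0.05,-0.15,0,0,0],[0,-0.1,-0.18,0,0,0],[0,-0.15,-0.2,0,0,0],[0,-0.2,-0.2,0,0,0],[0,-0.25,-0.2,0,0,0],[0,-0.28,-0.2,0,0,0],[0,-0.28,-0.2,0,0,0],[0,-0.28,-0.2,0,0,0],[0,-0.28,-0.2,0,0,0]]' 0.035
python3 - <<'E'
from h import *
snap('wrist','w5');snap('top','t5'); i=cv2.imread('pics/w5.png'); cv2.imwrite('pics/w5b.png',cv2.resize(i,(800,600)))
E
```

```text
time: 10.1
tool_pos: [0.6413, -0.0793, 0.1973]
orientation: [[-1.0, -0.019, 0.001], [-0.019, 1.0, 0.002], [-0.001, 0.002, -1.0]]
ft_force: [0.5, 1.0, 0.1]
grip_width: 0.0353
gripper_force: 0.0
```

View pics/w5b.png

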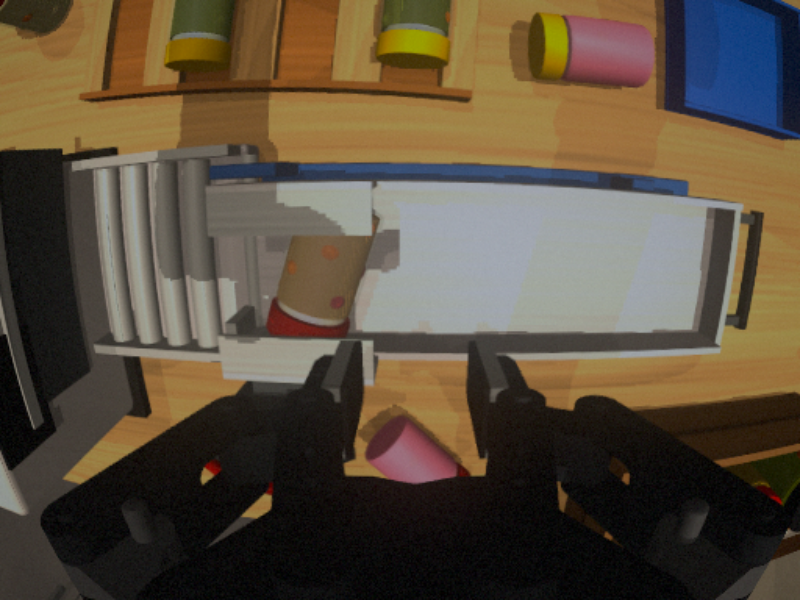

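The ramp is flat. The stuck jar runs from its base (340,225) to its red lid (310,320), the rails end at column 373, a stop tab is at (240,320), and green jars stand at (200,35) and (415,35).

Run:
```python
from h import *
np.set_printoptions(precision=4,suppress=True)
P=dict(railR_hi=(368,215),railR_hi_in=(360,232),railL_hi=(366,344),railL_in=(300,342),railR_lo=(214,222),tab=(238,322),stk_top1=(328,260),stk_top2=(310,300),low_edge=(284,280),low_edge2=(290,262),hi_edge=(356,280),lid=(300,322),floor=(480,265),floor2=(650,265),endwall=(725,270),hand=(752,270),hand1=(757,225),hand2=(745,315),j1=(415,25),j1lid=(413,50),j2=(200,30),tray=(740,60))
for k,v in zip(P,world('wrist','w5',[(round(a/1.5625),round(b/1.5625)) for a,b in P.values()])): print(k,v, 'y_lane',round(v[1]-HINGE[1],3))
```

```text
railR_hi [ 0.6017 -0.1048  0.1379] y_lane 0.094
railR_hi_in [ 0.6099 -0.1097  0.138 ] y_lane 0.089
railL_hi [ 0.672  -0.107   0.1382] y_lane 0.092
railL_in [ 0.6721 -0.1441  0.1387] y_lane 0.055
railR_lo [ 0.6041 -0.1905  0.1389] y_lane 0.009
tab [ 0.674  -0.1956  0.103 ] y_lane 0.003
stk_top1 [ 0.6282 -0.1295  0.1218] y_lane 0.07
stk_top2 [ 0.6524 -0.1413  0.1217] y_lane 0.058
low_edge [ 0.6421 -0.1578  0.115 ] y_lane 0.041
low_edge2 [ 0.6315 -0.1532  0.1159] y_lane 0.046
hi_edge [ 0.6432 -0.1152  0.1083] y_lane 0.084
lid [ 0.6664 -0.1481  0.1206] y_lane 0.051
floor [ 0.6418 -0.0361  0.0685] y_lane 0.163
floor2 [0.6383 0.0942 0.0682] y_lane 0.293
endwall [0.6348 0.1497 0.0913] y_lane 0.349
hand [0.6382 0.1975 0.07  ] y_lane 0.396
hand1 [0.6005 0.196  0.0698] y_lane 0.395
hand2 [0.6773 0.1994 0.0703] y_lane 0.398
j1 [ 0.4769 -0.0826  0.0604] y_lane 0.116
j1lid [ 0.4956 -0.0843  0.0615] y_lane 0.115
j2 [ 0.469  -0.2395  0.0596] y_lane -0.041
tray [0.4462 0.2249 0.0055] y_lane 0.424
```

```bash
python3 -m crank '[[0.001,-0.05,0,0,0,0],[0.001,-0.1,0,0,0,0],[0.001,-0.118,0,0,0,0],[0.001,-0.118,0,0,0,0],[0.001,-0.118,0,0,0,0],[0.001,-0.118,0.04,0,0,0],[0.001,-0.118,0.08,0,0,0],[0.001,-0.118,0.1,0,0,0],[0.001,-0.118,0.115,0,0,0],[0.001,-0.118,0.115,0,0,0]]' 0; python3 -m crank '[[0,0,0.015,0,0,0],[0,0,0.03,0,0,0],[0,0,0.045,0,0,0],[0,0,0.045,0,0,0]]'
```

```text
time: 11.2
tool_pos: [0.6417, -0.194, 0.0798]
orientation: [[-1.0, -0.022, -0.003], [-0.022, 1.0, 0.004], [0.003, 0.004, -1.0]]
ft_force: [0.3, -0.7, -0.6]
grip_width: -0.0001
gripper_force: 0.0
time: 11.6
tool_pos: [0.6404, -0.1963, 0.0341]
orientation: [[-1.0, -0.019, -0.004], [-0.019, 1.0, 0.003], [0.004, 0.003, -1.0]]
ft_force: [-1.0, -0.1, -0.8]
grip_width: 0.0001
gripper_force: 0.0
```

```bash
python3 -m crank '[[0,0.01,-0.002,0,0,0],[0,0.02,-0.002,0,0,0],[0,0.025,-0.002,0,0,0],[0,0.03,-0.002,0,0,0],[0,0.035,-0.002,0,0,0],[0,0.04,-0.002,0,0,0],[0,0.045,-0.002,0,0,0]]';  python3 -m crank '[[0,0.01,0,0,0,0],[0,0.02,0,0,0,0],[0,0.03,0,0,0,0],[0,0.04,0,0,0,0],[0,0.05,0,0,0,0],[0,0.06,0,0,0,0],[0,0.07,0,0,0,0],[0,0.075,0,0,0,0],[0,0.075,0,0,0,0]]'
```

```text
time: 12.3
tool_pos: [0.6416, -0.1521, 0.0393]
orientation: [[-1.0, -0.018, 0.001], [-0.018, 1.0, 0.001], [-0.001, 0.001, -1.0]]
ft_force: [-0.5, -2.8, 1.9]
grip_width: -0.0002
gripper_force: 1.5
time: 13.2
tool_pos: [0.6401, -0.0746, 0.0389]
orientation: [[-1.0, -0.021, -0.0], [-0.021, 1.0, 0.004], [0.0, 0.004, -1.0]]
ft_force: [-1.1, 0.4, -0.3]
grip_width: -0.0001
gripper_force: 0.0
```

```bash
python3 -m crank '[[0,-0.005,0,0,0,0],[0,-0.005,-0.05,0,0,0],[0,-0.005,-0.1,0,0,0],[0,-0.005,-0.15,0,0,0],[0,0.03,-0.17,0,0,0],[0,0.04,-0.17,0,0,0],[0,0.04,-0.17,0,0,0],[0,0.04,-0.17,0,0,0]]' 0.08
python3 - <<'E'
from h import *
snap('wrist','w6'); i=cv2.imread('pics/w6.png'); cv2.imwrite('pics/w6b.png',cv2.resize(i,(800,600)))
E
```

```text
time: 14.0
tool_pos: [0.6381, -0.0385, 0.2073]
orientation: [[-1.0, -0.018, -0.003], [-0.018, 1.0, 0.001], [0.003, 0.001, -1.0]]
ft_force: [-0.4, -0.4, -0.8]
grip_width: 0.0797
gripper_force: 0.0
```

View pics/w6b.png

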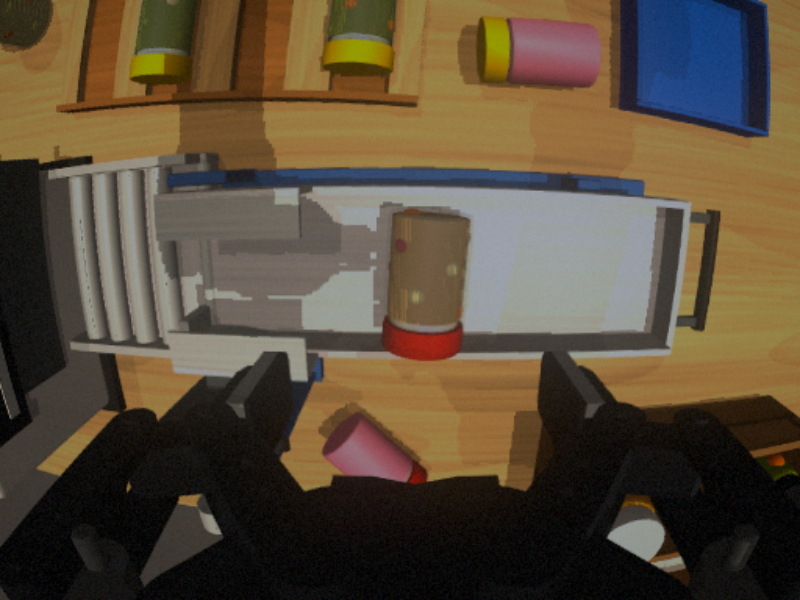

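The jar now lies nearly square, clear of the rails: base at (430,215), lid at (422,350), and the lid seems to be up against the far side at (425,345). I measure it.

Run:
```python
from h import *
np.set_printoptions(precision=4,suppress=True)
P=dict(base=(430,214),m1=(429,240),m2=(426,280),m3=(424,310),lid1=(423,330),lid2=(422,350),edgeL=(392,270),edgeR=(466,270),sideFar=(500,349),sideNear=(550,198),floor=(550,280))
for k,v in zip(P,world('wrist','w6',[(round(a/1.5625),round(b/1.5625)) for a,b in P.values()])): print(k,v)
go((.640,-.0475,.2),YAW)
```

```text
base [ 0.6    -0.0317  0.1174]
m1 [ 0.6147 -0.0315  0.1228]
m2 [ 0.6379 -0.0328  0.1225]
m3 [ 0.6562 -0.0342  0.1222]
lid1 [ 0.6706 -0.0338  0.1179]
lid2 [ 0.6824 -0.0346  0.1219]
edgeL [ 0.6353 -0.0535  0.1103]
edgeR [ 0.6348 -0.0085  0.109 ]
sideFar [0.691  0.019  0.0974]
sideNear [0.5889 0.0438 0.1033]
floor [0.6493 0.0584 0.0689]
[-0.0019, -0.0083, 0.0072] [0.0, -0.2, -0.1] dist 0.011
```

```bash
python3 -m crank '[[-0.003,0.0065,0.03,0,0,3],[-0.003,0.0065,0.07,0,0,3],[-0.003,0.0065,0.11,0,0,3],[-0.003,0.0065,0.14,0,0,3],[-0.003,0.0065,0.16,0,0,3],[-0.003,0.0065,0.176,0,0,3],[-0.003,0.0065,0.176,0,0,3],[-0.003,0.0065,0.176,0,0,3]]' 0.082; python3 -m crank '[[0,0,0,0,0,0],[0,0,0,0,0,0],[0,0,0,0,0,0],[0,0,0,0,0,0],[0,0,0,0,0,0],[0,0,0,0,0,0]]' 0.03 40
```

```text
time: 14.85
tool_pos: [0.6425, -0.0315, 0.0334]
orientation: [[-0.999, 0.035, 0.0], [0.035, 0.999, 0.001], [-0.0, 0.001, -1.0]]
ft_force: [0.3, 0.6, -0.1]
grip_width: 0.0821
gripper_force: 0.0
time: 15.45
tool_pos: [0.6435, -0.0308, 0.0351]
orientation: [[-0.999, 0.034, 0.003], [0.034, 0.999, 0.002], [-0.003, 0.002, -1.0]]
ft_force: [-1.2, -0.4, 5.7]
grip_width: 0.0529
gripper_force: 41.6
```

```bash
python3 -m crank '[[0,0,-0.02,0,0,0],[0,0,-0.05,0,0,0],[0,0,-0.1,0,0,0],[0,0,-0.15,0,0,0],[0,0,-0.17,0,0,0],[0,0,-0.17,0,0,0]]'
python3 - <<'E'
from h import *
np.set_printoptions(precision=4,suppress=True)
p,d=snap('top','t7'); 
hsv=cv2.cvtColor(p,cv2.COLOR_RGB2HSV); m=cv2.inRange(hsv,(100,120,40),(125,255,255)); n,l,s,c=cv2.connectedComponentsWithStats(m); 
b=[i for i in range(1,n) if s[i,4]>300]; print(s[b],c[b])
i=max(b,key=lambda k:s[k,4]); ys,xs=np.where(l==i); print(cv2.minAreaRect(np.c_[xs,ys].astype(np.float32)))
x,y=c[i].astype(int); w=world('top','t7',[(x,y),(x-15,y-10),(x+15,y-10),(x,y+12)]); print(w)
go((.447,.215,.2),(1,0.0,0)); go((.447,.215,.2),(0,1,0))
E
```

```text
time: 16.05
tool_pos: [0.6445, -0.0311, 0.2071]
orientation: [[-0.999, 0.034, 0.008], [0.034, 0.999, 0.002], [-0.008, 0.002, -1.0]]
ft_force: [0.6, -0.3, -3.9]
grip_width: 0.0533
gripper_force: 43.4
[[ 176  215   49   43 1884]] [[200.3344 235.8662]]
((200.19911193847656, 235.8190155029297), (46.51872253417969, 41.09629440307617), 2.726310968399048)
[[0.4478 0.2173 0.0026]
 [0.4802 0.2672 0.0051]
 [0.4805 0.1682 0.0052]
 [0.4089 0.2162 0.0034]]
[0.2037, 0.2391, 0.004] [0.2, -0.0, 88.1] dist 0.314
[0.2037, 0.2391, 0.004] [0.1, 0.1, -1.9] dist 0.314
```

```bash
python3 -m crank '[[0.035,0.035,0,0,0,0],[0.07,0.07,0,0,0,0],[0.1,0.11,0,0,0,0],[0.13,0.15,0,0,0,0],[0.16,0.19,0,0,0,0],[0.19,0.22,0,0,0,0],[0.205,0.239,0,0,0,0],[0.205,0.239,0,0,0,0],[0.205,0.239,0.05,0,0,0],[0.205,0.239,0.1,0,0,0],[0.205,0.239,0.15,0,0,0],[0.205,0.239,0.18,0,0,0],[0.205,0.239,0.2,0,0,0],[0.205,0.239,0.22,0,0,0],[0.205,0.239,0.232,0,0,0],[0.205,0.239,0.232,0,0,0],[0.205,0.239,0.232,0,0,0]]'
```

```text
time: 17.8
tool_pos: [0.445, 0.2141, -0.0293]
orientation: [[-0.999, 0.035, -0.001], [0.035, 0.999, 0.0], [0.001, 0.0, -1.0]]
ft_force: [-0.6, -0.6, -3.3]
grip_width: 0.0531
gripper_force: 45.3
```

```bash
python3 -m crank '[[0,0,0.002,0,0,0],[0,0,0.004,0,0,0],[0,0,0.004,0,0,0]]'
```

```text
time: 18.1
tool_pos: [0.4454, 0.2146, -0.0303]
orientation: [[-0.999, 0.034, -0.001], [0.034, 0.999, 0.001], [0.001, 0.001, -1.0]]
ft_force: [-6.3, -4.2, 21.4]
grip_width: 0.053
gripper_force: 47.4
```

```bash
python3 -m crank '[[0,0,-0.003,0,0,0],[0,0,-0.003,0,0,0],[0,0,-0.003,0,0,0],[0,0,-0.003,0,0,0],[0,0,-0.05,0,0,0],[0,0,-0.1,0,0,0],[0,0,-0.15,0,0,0],[0,0,-0.2,0,0,0],[0,-0.05,-0.22,0,0,0],[0,-0.1,-0.22,0,0,0],[0,-0.15,-0.22,0,0,0],[0,-0.2,-0.22,0,0,0],[0,-0.25,-0.22,0,0,0],[0,-0.28,-0.22,0,0,0],[0,-0.28,-0.22,0,0,0],[0,-0.28,-0.22,0,0,0]]' 0.08
python3 - <<'E'
from h import *
snap('top','t8');snap('wrist','w8'); i=cv2.imread('pics/t8.png')[140:270,130:400]; j=cv2.imread('pics/w8.png'); cv2.imwrite('pics/m8.png',np.vstack([cv2.resize(i,(540,260)),cv2.resize(j,(450,338))[:, :].copy() if 0 else cv2.copyMakeBorder(cv2.resize(j,(440,330)),0,0,0,100,0)]))
E
```

```text
time: 19.7
tool_pos: [0.4359, -0.0652, 0.187]
orientation: [[-0.999, 0.036, 0.0], [0.036, 0.999, 0.002], [-0.0, 0.002, -1.0]]
ft_force: [-0.1, 0.6, -0.1]
grip_width: 0.0799
gripper_force: 0.0
```

View pics/m8.png

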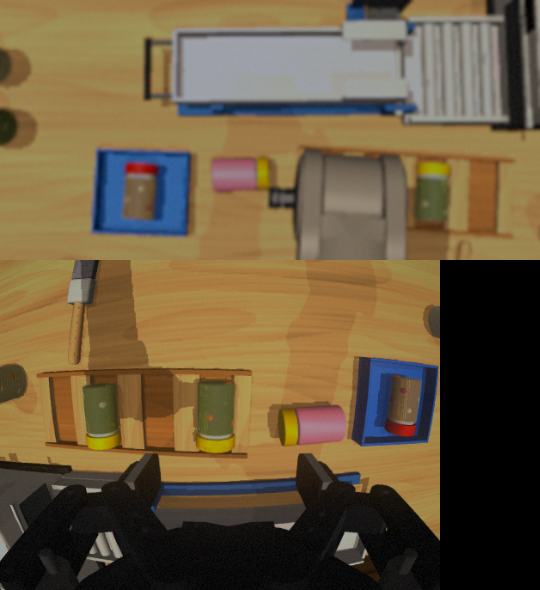

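The red-lidded jar lies in the blue tray (top crop 140,190). The two yellow jars are in grooves at (215,410) and (100,415) of the wrist view. I measure them.

Run:
```python
from h import *
np.set_printoptions(precision=4,suppress=True)
k=512/440
P=dict(a_end=(215,124),a_mid=(215,145),a_lid=(215,178),b_end=(100,130),b_mid=(101,150),b_lid=(102,182))
P={n:(round(u*k),round(v*k)) for n,(u,v) in P.items()}
for n,v in zip(P,world('wrist','w8',P.values())): print(n,v)
d=np.load('pics/w8.npz')['p']; hsv=cv2.cvtColor(d,cv2.COLOR_RGB2HSV)
m=cv2.inRange(hsv,(22,150,60),(34,255,255)); n,l,s,c=cv2.connectedComponentsWithStats(m)
for i in range(1,n):
    if s[i,4]>150: print(s[i],c[i],world('wrist','w8',[c[i].astype(int)]))
p=np.load('pics/t8.npz')['p']; m=cv2.inRange(cv2.cvtColor(p,cv2.COLOR_RGB2HSV),(22,150,60),(34,255,255)); n,l,s,c=cv2.connectedComponentsWithStats(m)
for i in range(1,n):
    if s[i,4]>30: print('top',s[i],world('top','t8',[c[i].astype(int)]))
```

```text
a_end [ 0.4088 -0.0801  0.0605]
a_mid [ 0.4348 -0.0812  0.0622]
a_lid [ 0.4782 -0.0834  0.0579]
b_end [ 0.4079 -0.234   0.0582]
b_mid [ 0.4361 -0.236   0.0574]
b_lid [ 0.4807 -0.2417  0.0595]
[327 174  20  42 581] [337.7091 195.3769] [[0.4696 0.0141 0.0528]]
[228 176  45  49 734] [248.5259 212.7207] [[ 0.4825 -0.0857  0.0619]]
[100 201  40  20 539] [119.5677 211.731 ] [[ 0.4795 -0.2415  0.0594]]
top [103 156  22  22 379] [[0.657  0.4715 0.107 ]]
top [259 219   6  15  79] [[0.476  0.0164 0.0547]]
top [339 221  16   6  88] [[ 0.4859 -0.2468  0.0604]]
top [122 278  25  22 417] [[0.2834 0.413  0.0498]]
top [467 320  30  30 657] [[ 0.1744 -0.5988  0.1276]]
```

```bash
python3 -m crank '[[-0.0126,-0.0166,0.03,0,0,0],[-0.0126,-0.0166,0.07,0,0,0],[-0.0126,-0.0166,0.11,0,0,0],[-0.0126,-0.0166,0.15,0,0,0],[-0.0126,-0.0166,0.175,0,0,0],[-0.0126,-0.0166,0.19,0,0,0],[-0.0126,-0.0166,0.203,0,0,0],[-0.0126,-0.0166,0.203,0,0,0],[-0.0126,-0.0166,0.203,0,0,0]]' 0.082; python3 -m crank '[[0,0,0,0,0,0],[0,0,0,0,0,0],[0,0,0,0,0,0],[0,0,0,0,0,0],[0,0,0,0,0,0],[0,0,0,0,0,0]]' 0.03 40
```

```text
time: 20.7
tool_pos: [0.4484, -0.0804, -0.0159]
orientation: [[-0.999, 0.032, -0.0], [0.032, 0.999, 0.002], [0.0, 0.002, -1.0]]
ft_force: [0.8, 0.2, -0.1]
grip_width: 0.0824
gripper_force: 0.0
time: 21.3
tool_pos: [0.4491, -0.0813, -0.0148]
orientation: [[-0.999, 0.034, 0.002], [0.034, 0.999, 0.002], [-0.002, 0.003, -1.0]]
ft_force: [-1.1, 0.7, 5.4]
grip_width: 0.053
gripper_force: 40.9
```

```bash
python3 -m crank '[[0,0,-0.03,0,0,0],[0,0,-0.08,0,0,0],[0,0,-0.13,0,0,0],[0,0,-0.18,0,0,0],[0,0,-0.21,0,0,0],[0,0,-0.21,0,0,0],[0,0,-0.21,0,0,0]]'
python3 - <<'E'
from h import *
np.set_printoptions(precision=3,suppress=True,linewidth=150)
for f,u,r in(('w8',250,range(136,226,2)),('w8',118,range(140,222,2)),('w6',330,range(118,232,3))):
    w=world('wrist',f,[(u,v) for v in r]); print(f,u); print(w[:,[0,2]].reshape(-1).tolist() and ' '.join(f'{a:.3f}/{b:.3f}' for a,b in w[:,[0,2]]))
E
```

```text
time: 22.0
tool_pos: [0.4474, -0.0817, 0.1939]
orientation: [[-0.999, 0.034, 0.0], [0.034, 0.999, 0.002], [-0.0, 0.002, -1.0]]
ft_force: [0.2, -0.2, -3.3]
grip_width: 0.0528
gripper_force: 45.1
w8 250
0.406/0.008 0.408/0.009 0.408/0.032 0.408/0.051 0.409/0.060 0.411/0.062 0.413/0.062 0.415/0.062 0.417/0.062 0.419/0.062 0.421/0.062 0.423/0.062 0.425/0.062 0.427/0.062 0.429/0.062 0.432/0.062 0.434/0.062 0.436/0.062 0.438/0.063 0.440/0.062 0.442/0.062 0.444/0.062 0.447/0.062 0.449/0.062 0.451/0.062 0.453/0.063 0.455/0.062 0.458/0.062 0.460/0.062 0.462/0.062 0.464/0.062 0.467/0.062 0.469/0.062 0.471/0.062 0.473/0.062 0.476/0.061 0.479/0.058 0.481/0.061 0.483/0.062 0.485/0.061 0.487/0.062 0.490/0.062 0.492/0.061 0.494/0.062 0.512/0.026
w8 118
0.400/0.008 0.401/0.018 0.402/0.043 0.403/0.055 0.405/0.056 0.407/0.057 0.409/0.057 0.412/0.057 0.414/0.057 0.416/0.057 0.419/0.058 0.421/0.057 0.423/0.057 0.426/0.057 0.428/0.058 0.430/0.057 0.432/0.058 0.435/0.058 0.437/0.058 0.439/0.058 0.442/0.058 0.444/0.058 0.447/0.057 0.449/0.058 0.451/0.058 0.454/0.058 0.456/0.059 0.459/0.059 0.461/0.060 0.463/0.059 0.466/0.059 0.468/0.059 0.471/0.059 0.474/0.059 0.476/0.059 0.478/0.060 0.481/0.060 0.483/0.060 0.485/0.061 0.488/0.061 0.491/0.060
w6 330
0.584/0.013 0.585/0.095 0.587/0.103 0.592/0.069 0.595/0.069 0.599/0.068 0.602/0.068 0.605/0.069 0.609/0.068 0.612/0.068 0.615/0.068 0.618/0.069 0.622/0.069 0.625/0.069 0.628/0.068 0.632/0.069 0.635/0.068 0.638/0.069 0.642/0.069 0.645/0.068 0.649/0.068 0.652/0.068 0.656/0.069 0.659/0.068 0.663/0.068 0.666/0.068 0.670/0.068 0.673/0.068 0.677/0.068 0.681/0.068 0.684/0.068 0.688/0.068 0.691/0.069 0.691/0.079 0.691/0.088 0.691/0.097 0.692/0.103 0.696/0.103
```

Run:
```python
from h import *
go((.638,-.04,.194),YAW);go((.638,-.04,.052),YAW)
```

```text
[-0.1891, 0.0481, 0.0] [0.1, 0.0, -3.0] dist 0.195
[-0.1891, 0.0478, 0.142] [0.1, 0.0, -3.0] dist 0.241
```

```bash
python3 -m crank '[[-0.045,0.012,-0.01,0,0,-3],[-0.09,0.024,-0.01,0,0,-3],[-0.135,0.036,-0.01,0,0,-3],[-0.175,0.048,-0.01,0,0,-3],[-0.189,0.048,-0.01,0,0,-3],[-0.189,0.048,0,0,0,-3],[-0.189,0.048,0.04,0,0,-3],[-0.189,0.048,0.08,0,0,-3],[-0.189,0.048,0.11,0,0,-3],[-0.189,0.048,0.13,0,0,-3],[-0.189,0.048,0.142,0,0,-3],[-0.189,0.048,0.142,0,0,-3]]'; python3 -m crank '[[0,0,0.003,0,0,0],[0,0,0.006,0,0,0],[0,0,0.006,0,0,0]]'
```

```text
time: 23.2
tool_pos: [0.635, -0.0403, 0.0491]
orientation: [[-1.0, -0.018, -0.007], [-0.018, 1.0, 0.002], [0.007, 0.002, -1.0]]
ft_force: [0.1, 0.5, -3.8]
grip_width: 0.053
gripper_force: 44.9
time: 23.5
tool_pos: [0.6391, -0.0401, 0.047]
orientation: [[-1.0, -0.019, 0.002], [-0.019, 1.0, 0.002], [-0.002, 0.002, -1.0]]
ft_force: [0.0, 0.5, -2.3]
grip_width: 0.0535
gripper_force: 44.9
```

```bash
python3 -m crank '[[0,0,0.002,0,0,0],[0,0,0.003,0,0,0],[0,0,0.003,0,0,0]]'; python3 -m crank '[[0,0,0,0,0,0],[0,0,0,0,0,0],[0,0,0,0,0,0],[0,0,0,0,0,0]]' 0.075;  python3 -m crank '[[0,0,-0.03,0,0,0],[0,0,-0.08,0,0,0],[0,0,-0.13,0,0,0],[0,0,-0.15,0,0,0],[0,0,-0.15,0,0,0]]'
python3 - <<'E'
from h import *
go((.4455,-.243,.195),(.034,1,0)); go((.4455,-.243,-.016),(.034,1,0))
E
```

```text
time: 23.8
tool_pos: [0.6394, -0.0401, 0.0453]
orientation: [[-1.0, -0.019, 0.002], [-0.019, 1.0, 0.002], [-0.002, 0.002, -1.0]]
ft_force: [-2.8, 0.2, 4.7]
grip_width: 0.0527
gripper_force: 45.9
time: 24.2
tool_pos: [0.6388, -0.0401, 0.0434]
orientation: [[-1.0, -0.019, 0.001], [-0.019, 1.0, 0.002], [-0.001, 0.002, -1.0]]
ft_force: [0.3, 0.0, -0.1]
grip_width: 0.0748
gripper_force: 0.0
time: 24.7
tool_pos: [0.6415, -0.0409, 0.1979]
orientation: [[-1.0, -0.018, 0.009], [-0.018, 1.0, 0.002], [-0.009, 0.002, -1.0]]
ft_force: [-0.3, -0.5, -0.3]
grip_width: 0.0751
gripper_force: 0.0
[0.1997, -0.1985, 0.0008] [0.1, 0.5, 3.0] dist 0.282
[0.2016, -0.1988, 0.2118] [0.1, 0.5, 3.0] dist 0.354
```

```bash
python3 -m crank '[[0.03,-0.03,0,0,0,3],[0.06,-0.06,0,0,0,3],[0.09,-0.09,0,0,0,3],[0.12,-0.12,0,0,0,3],[0.15,-0.15,0,0,0,3],[0.18,-0.18,0,0,0,3],[0.2,-0.199,0,0,0,3],[0.2,-0.199,0,0,0,3],[0.2,-0.199,0,0,0,3],[0.2,-0.199,0,0,0,3]]' 0.082
python3 - <<'E'
from h import *
np.set_printoptions(precision=4,suppress=True)
p,d=snap('wrist','w9'); j=cv2.imread('pics/w9.png'); cv2.imwrite('pics/w9b.png',cv2.resize(j,(640,480)))
m=cv2.inRange(cv2.cvtColor(p,cv2.COLOR_RGB2HSV),(22,150,60),(34,255,255)); n,l,s,c=cv2.connectedComponentsWithStats(m)
for i in range(1,n):
    if s[i,4]>100:
        print(s[i],c[i])
        r=c[i].astype(int); w=world('wrist','w9',[(r[0],v) for v in range(r[1]-90,r[1]+14,4)]); print(' '.join(f'{a:.3f},{y:.3f},{b:.3f}' for a,y,b in w))
print(arm.read_state()['tool_pos'])
E
```

```text
time: 25.7
tool_pos: [0.443, -0.2416, 0.1922]
orientation: [[-1.0, 0.032, -0.0], [0.032, 0.999, 0.002], [0.001, 0.002, -1.0]]
ft_force: [0.9, 1.1, 0.4]
grip_width: 0.0818
gripper_force: 0.0
[454 165  15  38 346] [461.5665 183.7861]
0.350,0.042,0.000 0.356,0.042,-0.000 0.362,0.042,0.000 0.368,0.042,0.000 0.374,0.042,0.000 0.380,0.042,0.000 0.385,0.042,0.000 0.391,0.043,0.000 0.397,0.043,0.001 0.403,0.043,0.000 0.409,0.044,0.000 0.415,0.044,0.001 0.421,0.045,0.000 0.427,0.046,-0.000 0.433,0.046,0.000 0.439,0.047,0.000 0.445,0.048,-0.000 0.451,0.048,0.001 0.451,0.027,0.028 0.454,0.018,0.041 0.458,0.015,0.045 0.462,0.013,0.049 0.467,0.011,0.052 0.472,0.011,0.053 0.477,0.011,0.054 0.483,0.014,0.053
[236 189  44  23 688] [257.4651 201.9172]
0.383,-0.251,0.001 0.387,-0.250,0.027 0.392,-0.251,0.008 0.397,-0.251,0.008 0.401,-0.251,0.025 0.403,-0.250,0.061 0.407,-0.250,0.062 0.411,-0.250,0.062 0.415,-0.251,0.061 0.420,-0.251,0.062 0.424,-0.251,0.062 0.428,-0.251,0.062 0.432,-0.251,0.062 0.437,-0.251,0.062 0.441,-0.251,0.062 0.445,-0.252,0.062 0.450,-0.252,0.063 0.454,-0.252,0.062 0.458,-0.252,
[... 536 characters left out ...]
0.293 0.450,-0.189,0.293 0.627,-0.065,0.109 0.633,-0.064,0.110 0.640,-0.062,0.111 0.646,-0.062,0.113 0.652,-0.061,0.114 0.658,-0.060,0.116
[396 329  35  26 320] [412.775 346.075]
0.599,-0.020,-0.000 0.607,-0.018,-0.000 0.433,-0.190,0.285 0.433,-0.191,0.288 0.432,-0.192,0.291 0.433,-0.193,0.292 0.434,-0.193,0.294 0.437,-0.192,0.292 0.439,-0.192,0.292 0.440,-0.191,0.292 0.442,-0.191,0.292 0.443,-0.191,0.293 0.445,-0.190,0.293 0.448,-0.190,0.292 0.449,-0.190,0.293 0.451,-0.189,0.293 0.631,-0.064,0.109 0.637,-0.063,0.111 0.643,-0.062,0.112 0.649,-0.061,0.113 0.655,-0.060,0.115 0.661,-0.059,0.117 0.671,-0.056,0.115 0.677,-0.055,0.117 0.684,-0.054,0.119 0.842,0.038,-0.000
[ 0.4432 -0.2416  0.1923]
```

View pics/w9b.png

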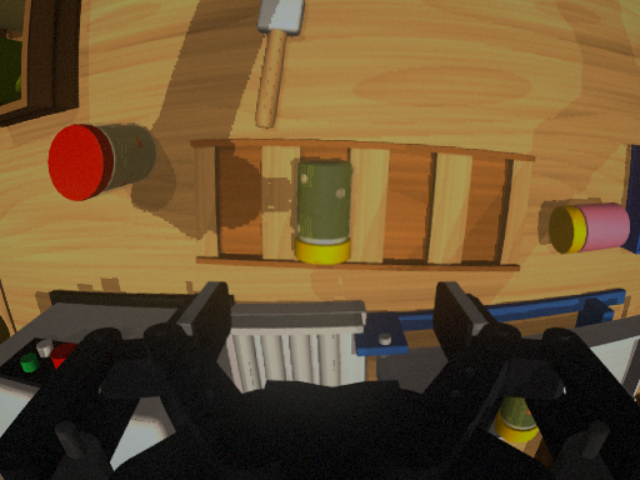

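Jar B lies at (323,210) in its groove, unmoved, and jar A is in the lane (515,420). B's centre is (0.4465, -0.2515).

```bash
python3 -m crank '[[-0.004,-0.009,0.03,0,0,0],[-0.004,-0.009,0.07,0,0,0],[-0.004,-0.009,0.11,0,0,0],[-0.004,-0.009,0.15,0,0,0],[-0.004,-0.009,0.18,0,0,0],[-0.004,-0.009,0.195,0,0,0],[-0.004,-0.009,0.208,0,0,0],[-0.004,-0.009,0.208,0,0,0],[-0.004,-0.009,0.208,0,0,0]]' 0.082; python3 -m crank '[[0,0,0,0,0,0],[0,0,0,0,0,0],[0,0,0,0,0,0],[0,0,0,0,0,0],[0,0,0,0,0,0],[0,0,0,0,0,0]]' 0.03 40; python3 -m crank '[[0,0,-0.03,0,0,0],[0,0,-0.08,0,0,0],[0,0,-0.13,0,0,0],[0,0,-0.18,0,0,0],[0,0,-0.22,0,0,0],[0,0,-0.22,0,0,0],[0,0,-0.22,0,0,0]]'
python3 - <<'E'
from h import *
go((.639,.062,.205),YAW); go((.639,.062,.046),YAW)
E
```

```text
time: 26.65
tool_pos: [0.4469, -0.2517, -0.0149]
orientation: [[-0.999, 0.033, 0.001], [0.033, 0.999, 0.002], [-0.001, 0.002, -1.0]]
ft_force: [0.2, -0.5, 0.7]
grip_width: 0.0817
gripper_force: 0.0
time: 27.25
tool_pos: [0.4471, -0.2505, -0.0139]
orientation: [[-0.999, 0.034, 0.002], [0.034, 0.999, 0.004], [-0.002, 0.004, -1.0]]
ft_force: [-1.0, 3.9, 6.7]
grip_width: 0.0526
gripper_force: 40.7
time: 27.95
tool_pos: [0.4458, -0.2519, 0.2052]
orientation: [[-0.999, 0.034, 0.002], [0.034, 0.999, 0.002], [-0.002, 0.002, -1.0]]
ft_force: [-0.6, 0.6, -4.5]
grip_width: 0.0527
gripper_force: 45.4
[-0.1825, 0.3203, 0.0012] [0.1, 0.1, -3.0] dist 0.369
[-0.1823, 0.3199, 0.1602] [0.1, 0.1, -3.0] dist 0.402
```

```bash
python3 -m crank '[[-0.022,0.04,-0.01,0,0,-3],[-0.044,0.08,-0.01,0,0,-3],[-0.066,0.12,-0.01,0,0,-3],[-0.09,0.16,-0.01,0,0,-3],[-0.114,0.2,-0.01,0,0,-3],[-0.137,0.24,-0.01,0,0,-3],[-0.16,0.28,-0.01,0,0,-3],[-0.182,0.32,-0.01,0,0,-3],[-0.182,0.32,-0.01,0,0,-3],[-0.182,0.32,0.03,0,0,-3],[-0.182,0.32,0.07,0,0,-3],[-0.182,0.32,0.11,0,0,-3],[-0.182,0.32,0.135,0,0,-3],[-0.182,0.32,0.15,0,0,-3],[-0.182,0.32,0.157,0,0,-3],[-0.182,0.32,0.157,0,0,-3]]'; python3 -m crank '[[0,0,0.003,0,0,0],[0,0,0.004,0,0,0],[0,0,0.004,0,0,0]]'
```

```text
time: 29.55
tool_pos: [0.6379, 0.0614, 0.0479]
orientation: [[-1.0, -0.018, -0.002], [-0.018, 1.0, 0.002], [0.002, 0.002, -1.0]]
ft_force: [0.8, 0.3, -2.6]
grip_width: 0.0527
gripper_force: 45.3
time: 29.85
tool_pos: [0.64, 0.0617, 0.0462]
orientation: [[-1.0, -0.018, 0.003], [-0.018, 1.0, 0.002], [-0.003, 0.002, -1.0]]
ft_force: [-1.2, -0.8, 4.1]
grip_width: 0.0526
gripper_force: 46.0
```

Contact; release, rise and look.

```bash
python3 -m crank '[[0,0,0,0,0,0],[0,0,0,0,0,0],[0,0,0,0,0,0],[0,0,0,0,0,0]]' 0.075;  python3 -m crank '[[0,0,-0.03,0,0,0],[0,0,-0.08,0,0,0],[0,0,-0.13,0,0,0],[0,0.04,-0.16,0,0,0],[0,0.08,-0.17,0,0,0],[0,0.12,-0.17,0,0,0],[0,0.136,-0.17,0,0,0],[0,0.136,-0.17,0,0,0],[0,0.136,-0.17,0,0,0]]' 0.04
python3 - <<'E'
from h import *
np.set_printoptions(precision=4,suppress=True)
snap('top','t10');p,d=snap('wrist','w10'); i=cv2.imread('pics/t10.png')[130:270,110:400]; j=cv2.imread('pics/w10.png'); cv2.imwrite('pics/m10.png',np.vstack([cv2.resize(i,(580,280)),cv2.copyMakeBorder(cv2.resize(j,(427,320)),0,0,0,153,0)]))
m=cv2.inRange(cv2.cvtColor(p,cv2.COLOR_RGB2HSV),(22,150,60),(34,255,255)); n,l,s,c=cv2.connectedComponentsWithStats(m)
for k in range(1,n):
    if s[k,4]>80: print(c[k],world('wrist','w10',[c[k].astype(int),(int(c[k][0]),int(c[k][1])-30)]).tolist())
go((.638,.197,-.001),YAW)
E
```

```text
time: 30.25
tool_pos: [0.6388, 0.0619, 0.0444]
orientation: [[-1.0, -0.019, 0.0], [-0.019, 1.0, 0.002], [-0.001, 0.002, -1.0]]
ft_force: [0.3, 0.1, 0.0]
grip_width: 0.0752
gripper_force: 0.0
time: 31.15
tool_pos: [0.6362, 0.1953, 0.2142]
orientation: [[-1.0, -0.017, -0.0], [-0.017, 1.0, -0.001], [0.0, -0.001, -1.0]]
ft_force: [0.7, -0.9, -0.0]
grip_width: 0.0401
gripper_force: 0.0
[124.7775  37.4451] [[0.47880496167248643, 0.018336570703615995, 0.05386548547370057], [0.41685644078851525, -0.012603861668344596, -9.259493576696531e-05]]
[485.1555 192.3493] [[0.6534537403471833, 0.4639123765851413, 0.10800622377158599], [0.6329385701556248, 0.5542433293903914, 0.0007590038130617094]]
[ 72.526 208.522] [[0.676155076994935, -0.02902348782808256, 0.11843041645645767], [0.6413716772375619, -0.024449660927552685, 0.11534862438916661]]
[144.2024 209.7884] [[0.6722152048144237, 0.06821032413160322, 0.12083699839974325], [0.6406058944171836, 0.0711239851407878, 0.11977659039994151]]
[-0.0014, 0.0031, 0.2155] [-0.0, 0.0, -0.2] dist 0.216
```

View pics/m10.png

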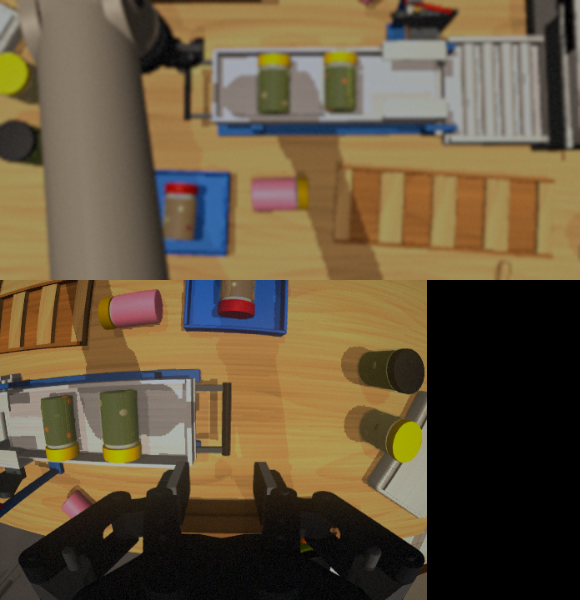

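The wooden tray is empty and both jars lie square across the lane at (275,85) and (340,85) in the top crop; the stuck jar is in the blue tray. Now I take the handle.

```bash
python3 -m crank '[[0,0.004,0.05,0,0,0],[0,0.004,0.1,0,0,0],[0,0.004,0.15,0,0,0],[0,0.004,0.18,0,0,0],[0,0.004,0.2,0,0,0],[0,0.004,0.213,0,0,0],[0,0.004,0.213,0,0,0],[0,0.004,0.213,0,0,0]]' 0.04; python3 -m crank '[[0,0,0,0,0,0],[0,0,0,0,0,0],[0,0,0,0,0,0],[0,0,0,0,0,0],[0,0,0,0,0,0]]' 0 60
```

```text
time: 32.05
tool_pos: [0.6399, 0.2011, 0.0124]
orientation: [[-1.0, -0.015, 0.006], [-0.015, 1.0, 0.005], [-0.006, 0.005, -1.0]]
ft_force: [-16.4, 0.8, 47.5]
grip_width: 0.0398
gripper_force: 21.3
time: 32.55
tool_pos: [0.6409, 0.201, 0.0066]
orientation: [[-1.0, -0.015, 0.009], [-0.015, 1.0, 0.005], [-0.009, 0.005, -1.0]]
ft_force: [-1.4, 1.2, 17.7]
grip_width: 0.0099
gripper_force: 58.5
```

```bash
python3 -m crank '[[0,0,-0.01,0,0,0],[0,-0.001,-0.02,0,0,0],[0,-0.001,-0.03,0,0,0],[0,-0.002,-0.04,0,0,0],[0,-0.003,-0.05,0,0,0],[0,-0.004,-0.06,0,0,0],[0,-0.006,-0.07,0,0,0],[0,-0.008,-0.08,0,0,0],[0,-0.010,-0.09,0,0,0],[0,-0.012,-0.1,0,0,0],[0,-0.013,-0.106,0,0,0],[0,-0.013,-0.106,0,0,0],[0,-0.013,-0.106,0,0,0]]'
python3 - <<'E'
from h import *
np.set_printoptions(precision=4,suppress=True)
snap('wrist','w11'); d=np.load('pics/w11.npz')
w=np.array(world('wrist','w11',[(u,v) for v in(150,165,180) for u in range(255,300,3)])).reshape(3,-1,3)
for r in w: print(' '.join(f'{a[1]:.3f}/{a[2]:.3f}' for a in r))
E
```

```text
time: 33.85
tool_pos: [0.6408, 0.1879, 0.1087]
orientation: [[-1.0, -0.015, 0.01], [-0.015, 1.0, 0.004], [-0.01, 0.004, -1.0]]
ft_force: [8.8, 2.9, -3.6]
grip_width: 0.0104
gripper_force: 59.0
0.182/0.169 0.183/0.170 0.184/0.170 0.185/0.170 0.186/0.171 0.187/0.171 0.189/0.170 0.190/0.170 0.191/0.168 0.203/0.002 0.206/0.000 0.209/0.001 0.212/0.001 0.215/0.000 0.218/0.000
0.182/0.168 0.183/0.170 0.184/0.170 0.185/0.171 0.186/0.171 0.188/0.171 0.189/0.170 0.190/0.169 0.191/0.168 0.203/0.001 0.206/0.000 0.209/0.000 0.212/0.000 0.215/0.001 0.218/0.000
0.182/0.169 0.183/0.169 0.184/0.171 0.185/0.171 0.186/0.171 0.188/0.171 0.189/0.171 0.190/0.169 0.191/0.167 0.204/0.000 0.207/0.001 0.210/0.000 0.213/0.001 0.216/0.000 0.219/-0.000
```

```bash
python3 -m crank '[[0,-0.001,-0.004,0,0,0],[0,-0.002,-0.008,0,0,0],[0,-0.003,-0.0115,0,0,0],[0,-0.003,-0.0115,0,0,0],[0,-0.003,-0.0115,0,0,0]]'; python3 -m crank '[[0,0.001,0.003,0,0,0],[0,0.002,0.006,0,0,0],[0,0.002,0.009,0,0,0],[0,0.002,0.011,0,0,0],[0,0.002,0.011,0,0,0]]'
```

```text
time: 34.4
tool_pos: [0.6408, 0.1849, 0.1199]
orientation: [[-1.0, -0.015, 0.009], [-0.015, 1.0, 0.004], [-0.009, 0.004, -1.0]]
ft_force: [8.0, 2.5, -3.0]
grip_width: 0.0101
gripper_force: 59.0
time: 34.9
tool_pos: [0.6409, 0.1876, 0.11]
orientation: [[-1.0, -0.016, 0.009], [-0.016, 1.0, 0.005], [-0.01, 0.005, -1.0]]
ft_force: [4.7, 2.6, 2.3]
grip_width: 0.01
gripper_force: 59.5
```

```bash
python3 -m crank '[[0,0,0.002,0,0,0],[0,0,0.004,0,0,0],[0,0,0.004,0,0,0]]'
python3 - <<'E'
from h import *
snap('wrist','w12'); print(np.round(world('wrist','w12',[(266,v) for v in (150,165,180)]),4))
snap('scene','s12')
E
```

```text
time: 35.2
tool_pos: [0.6409, 0.1882, 0.1077]
orientation: [[-1.0, -0.016, 0.01], [-0.016, 1.0, 0.006], [-0.01, 0.006, -1.0]]
ft_force: [2.5, 2.2, 8.8]
grip_width: 0.0095
gripper_force: 60.2
[[0.5923 0.186  0.1699]
 [0.5984 0.1861 0.1694]
 [0.6046 0.1862 0.1695]]
```

```bash
python3 -m crank '[[0,0,-0.003,0,0,0],[0,0,-0.003,0,0,0],[0,0,-0.003,0,0,0]]'; python3 -m crank '[[0,0,0,0,0,0],[0,0,0,0,0,0],[0,0,0,0,0,0],[0,0,-0.04,0,0,0],[0,0,-0.08,0,0,0],[0,0.02,-0.12,0,0,0],[0.05,0.04,-0.13,0,0,0],[0.05,0.06,-0.13,0,0,0],[0.05,0.06,-0.13,0,0,0]]' 0.036
python3 - <<'E'
from h import *
np.set_printoptions(precision=4,suppress=True)
snap('top','t13');snap('scene','s13'); i=cv2.imread('pics/t13.png')[130:270,110:400]; j=cv2.imread('pics/s13.png')[150:290,140:350]; cv2.imwrite('pics/m13.png',np.vstack([cv2.resize(i,(600,290)),cv2.resize(j,(450,300)) if 0 else cv2.copyMakeBorder(cv2.resize(j,(450,300)),0,0,0,150,0)]))
p,d=snap('wrist','w13')
m=cv2.inRange(cv2.cvtColor(p,cv2.COLOR_RGB2HSV),(22,150,60),(34,255,255)); n,l,s,c=cv2.connectedComponentsWithStats(m)
for k in range(1,n):
    if s[k,4]>60: print(c[k],world('wrist','w13',[c[k].astype(int),(int(c[k][0]),int(c[k][1])-15)]).tolist())
# dark bar search
D=[(u,v) for v in range(100,220,4) for u in range(150,350,3)]; w=world('wrist','w13',D); q=[(a,x) for a,x in zip(D,w) if .60<x[0]<.68 and .175<x[1]<.20 and x[2]>.05]; print(np.round([x for a,x in q][::max(1,len(q)//12)],4))
E
```

```text
time: 35.6
tool_pos: [0.6409, 0.1877, 0.1097]
orientation: [[-1.0, -0.016, 0.01], [-0.016, 1.0, 0.005], [-0.01, 0.005, -1.0]]
ft_force: [4.7, 4.4, 4.7]
grip_width: 0.01
gripper_force: 59.7
time: 36.5
tool_pos: [0.5828, 0.2507, 0.2372]
orientation: [[-1.0, -0.025, -0.001], [-0.025, 1.0, 0.004], [0.001, 0.004, -1.0]]
ft_force: [0.0, 0.9, 0.2]
grip_width: 0.0358
gripper_force: 0.0
[98.328  80.7006] [[0.4763397612080703, 0.01982401065052153, 0.05470257508053705], [0.4529122037331936, 0.009879002363052225, 0.0393095807339546]]
[404.8593 129.7468] [[0.5385380493622963, 0.427125337411539, 0.04951153815608919], [0.5184630555262013, 0.4499398717674765, 0.0007139209820025971]]
[438.0153 226.1187] [[0.6527555319013962, 0.46555986410327976, 0.10821605163544701], [0.6323817623166712, 0.4607230325759534, 0.10820937538266512]]
[ 13.5759 232.5077] [[0.6704656670384138, -0.10802936140750313, 0.13475708656745106], [0.6486265033046463, -0.10290925786630489, 0.13179706487365525]]
[[0.6009 0.18   0.1701]
 [0.6001 0.1833 0.1721]
 [0.6007 0.1909 0.1697]
 [0.6038 0.1831 0.1721]
 [0.6033 0.1861 0.1734]
 [0.6037 0.1885 0.1721]
 [0.6041 0.1909 0.1705]
 [0.6076 0.1829 0.1721]
 [0.6072 0.1858 0.1728]
 [0.6075 0.1883 0.1718]
 [0.608  0.1907 0.1702]
 [0.6115 0.1826 0.1718]
 [0.6111 0.1856 0.1726]
 [0.611  0.1883 0.1726]
 [0.6117 0.1906 0.1705]
 [0.6153 0.1824 0.1718]
 [0.6148 0.1854 0.1729]
 [0.6149 0.188  0.1723]
 [0.6156 0.1903 0.1702]]
```

View pics/m13.png

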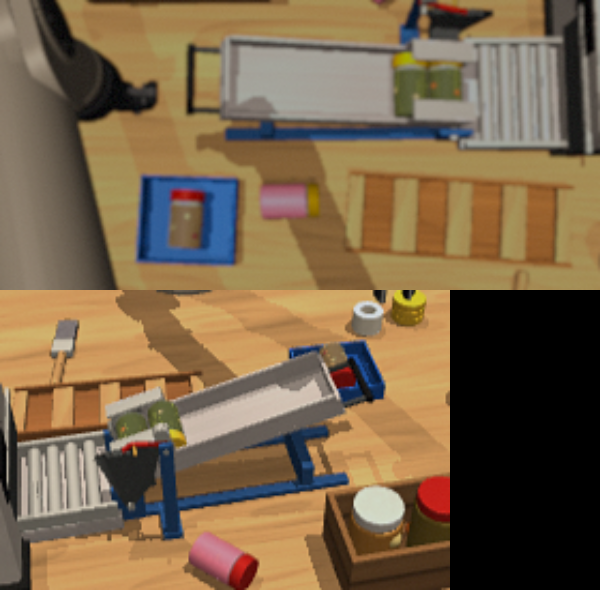

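The ramp stands at about 0.263 rad, on the third notch. Both jars lie side by side at the low end (408,85) and (445,80), and the red-lidded jar is in the tray (187,220). I check they are at rest, then hand in.

```bash
python3 -m crank '[[0,0,-0.01,0,0,0],[0,0,-0.01,0,0,0],[0,0,-0.01,0,0,0],[0,0,-0.01,0,0,0],[0,0,-0.01,0,0,0],[0,0,-0.01,0,0,0],[0,0,-0.01,0,0,0],[0,0,-0.01,0,0,0]]' >/dev/null
python3 - <<'E'
from h import *
np.set_printoptions(precision=3,suppress=True)
p,_=snap('top','t14'); q=np.load('pics/t13.npz')['p']
print(np.abs(p[145:195,290:345].astype(int)-q[145:195,290:345]).mean(), np.abs(p[145:195,220:280].astype(int)-q[145:195,220:280]).mean())
s=110; f=290/600
w=world('top','t14',[(int(110+x*f),int(130+y*f)) for x,y in((404,60),(408,80),(409,105),(445,70),(445,90))])
for v in w:
    r=v-HINGE; a=.265; print(v,'lane y',round(r[1]*np.cos(a)+r[2]*np.sin(a),3),'z',round(-r[1]*np.sin(a)+r[2]*np.cos(a)-.004,3))
E
```

```text
1.145939393939394 1.5705555555555555
[ 0.671 -0.115  0.139] lane y 0.101 z 0.047
[ 0.643 -0.12   0.141] lane y 0.097 z 0.05
[ 0.607 -0.119  0.142] lane y 0.097 z 0.05
[ 0.661 -0.175  0.127] lane y 0.04 z 0.05
[ 0.631 -0.174  0.127] lane y 0.04 z 0.05
```

```bash
python3 -c "
from cell import hand_in
print(hand_in())"
```

```text
the job is handed in; nothing more can be done
None
```

I handed the job in at about 37 s with no verdict returned: the ramp measured about 0.26 rad (third notch), both waiting yellow-lidded jars lay at rest across the lane at the stops, and the red-lidded jar lay in the blue tray.

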